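Pack two samples into a transport canister

ROBOT

A 7-joint arm with a two-finger parallel gripper is mounted at the origin on a cart in front of the work surface, level with it; the furniture and walls round the work are solid. World frame = base frame: x ahead of the robot, y to its left, z up, the work surface at z = 0. Lengths are in m, angles in rad, forces in N, time in s.
With the tool pointing down it reaches from about 0.35 to 0.9 m from the base axis. Payload 8.1 kg.
Tool frame: the origin (TCP) lies between the finger pads; the fingertips stand 17 mm ahead of it and the grasp point (between the pads) lies 2 mm behind it; z points along the fingers, y is the direction in which the jaws open and shut (so a half turn about z gives the same grasp; the last joint's range is limited). The gripper opens to 92 mm and grips with 3 to 60 N. Pads are 19 mm wide; open, the fingers measure 130 mm over their backs; the gripper's body (75 mm by 190 mm) begins 47 mm behind the grasp point.
Start: joints at [1.065, 0.434, 0.025, 1.573, -0.012, 1.134, -0.075], TCP at [0.245, -0.575, 0.215] pointing down, gripper open.
Joint ranges: [-2.62, 2.62], [-0.44, 2.09], [-1.27, 1.32], [0.08, 2.57], [-1.32, 4.46], [0.12, 2], [-2.74, 2.74]. Speed limits (rad/s): [2.22, 2.22, 3.01, 3.01, 3.14, 3.14, 3.14].

INTERFACE

Orientations are given as a rotation vector (axis times angle).
In Python, from cell import arm gives the robot as it stands. The module is installed in compiled form; this text tells all that it offers.
- The arm moves only by the shell command python3 -m crank 'ROWS' [FORCE]. ROWS is JSON, a list of rows, each a list of 5 numbers: the opening, from 0 (shut) to 1 (fully open), then the shift along the world's x, y, z normalised to -1 to 1, where 1 is 40 cm, then the turn about the world's z normalised to -1 to 1, where 1 is 60 degrees. In form: [[fingers, tx, ty, tz, twist], ...]. A call has exactly 8 rows; each row shifts and turns the commanded pose from where the row before left it; what a row does not reach is not made up. A row lasts 1/12 s, in which the tool goes at most 41.7 mm and 7.16 degrees, less where a joint would pass 70% of its speed; a pose out of reach is approached as far as the arm can. A call with a number of a shift or a turn outside -1 to 1 is refused whole. A call with a gripper value outside its range is refused whole. The fingers move at their own pace and stop on an object; FORCE is the grip in N (left out, the last holds). Time passes only in rows, so rows that do not move let the fingers close, or fill a call up. It gives the time, the measured TCP pose, the force and the opening at its end, in the units of the state.
- arm.observe(): the state, without advancing time (a new reading comes with each control period).
- arm.get_image(name): name is "scene" or "side" or "wrist"; returns the picture (480x640x3 uint8, red, green, blue); there is no depth.
- arm.get_calibration(name): a dict with "intrinsics" (3x3 intrinsics, pixels), "distortion" ([k1, k2, p1, p2, k3] as OpenCV has them; the pictures are not rectified), "extrinsics" (4x4, takes a point from camera to world coordinates). Camera axes: x right, y down, z forward; pixel columns grow to the right and rows downward; lengths in m; the calibration is good to about 2 mm. A picture is of the moment at which its call begins: read the wrist's pose just before it. get_calibration takes no time and is no camera call; for the wrist camera it gives the pose at the moment of the call.
- arm.sign_off(): hands the job in, once; it reports no verdict.
The state is a dict: "clock": time; "joints": joint angles; "dq": joint speeds; "joint_efforts": joint torques, N m; "position": TCP position; "ee_rot": TCP orientation; "force": force on the tool from outside, world axes, zero at the start; "ft_torque": the same for the moment, N m; "width": opening from 0.0 (shut) to 1.0 (fully open).
Only numpy, scipy, OpenCV 4.12 (cv2) and the standard library are available. Lean on these libraries where they do the work, as an engineer would, in place of code of your own. Each camera call takes 0.05 s, during which the arm holds its last target.

TASK

Pack the two samples for the courier: first stand the empty canister base upright in the empty pocket of the shipping tray so that it cannot tip while you fill it, then set the tube insert into the base, put the slim sample tube into its narrow socket and the wide sample vial into its wide socket, and last close the canister with its lid, everything fully home. Draw the slim tube straight up out of the light card rack without tipping or dragging the rack, and leave the buffer bottle, the timer and the dropper bottle where they stand.

Things in the scene. Friction and masses are not known exactly. Their poses are not given: they have to be found in the camera images.
- shipping_tray: Fixed brown card tray, x -60 to 60, y -68 to 173 mm, walls 32 mm high, with a grey foam cradle (top at 28 mm) that has two round pockets, 68 mm across. The one at y = +105 mm holds a finished closed canister (100 mm high, part of the tray); the other is empty. Origin on the bench under the centre of the EMPTY pocket, y toward the full one, z up. The pocket's floor is at z = 3 mm.
- canister_base: Loose white canister base, a round open cup standing upright, 140 g: body 64 mm across and 44 mm high, chamfered foot; above it a narrower neck 55.6 mm across (53 at the rim), rim at 54 mm. Bore 51 mm across, inner floor at 4 mm. It fits the pocket with 2 mm play all round. Origin at the centre of its underside, z up.
- tube_insert: Loose grey tube insert, upright, 50 g: disc 47 mm across, 5 mm thick (the sockets' floor), bevelled below; two open sockets, mouths at 50 mm: wide (bore 21) at x 11.3, y -2 mm, narrow (bore 16) at x -12.5, y -6; grip post 9 mm across, top at 67 mm, at x -3.5, y 6. Origin: centre of the underside, z up. It drops into the base at any yaw (2 mm play) until its mouths are level with the rim.
- sample_tube: Loose slim white sample tube with grey screw cap, upright in the card rack, 18 g: 82 mm long, body 13 mm across, tapered foot 8.4 mm, cap 15.4 mm across over the top 18 mm. Origin at the centre of its foot, z toward the cap. In the narrow socket it stands on the socket's floor and sticks out 37 mm above the mouth, 20 mm above the grip post.
- sample_vial: Loose wide white sample vial with grey screw cap, upright on the bench, 30 g: 82 mm long, body 18 mm across, tapered foot 13.6 mm, cap 20 mm across over the top 18 mm. Origin at the centre of its foot, z toward the cap. Fits only the wide socket, sticking out 37 mm; tube and vial are then 24 mm apart, so hold the second with the fingers closing across the line between them.
- canister_lid: Loose white canister lid standing on its open skirt, 60 g, 53 mm high: skirt 64 mm across over the lowest 12 mm, cone to 17 mm, then 59 mm across up to the closed flat top. Inside 59 mm across in the skirt, 54.6 above. Origin at the centre of its lower rim, z up. It slips over the base's neck at any yaw (2 mm play) until its rim lies on the shoulder, 44 mm above the base's underside.
- card_rack: Light free-standing card tube rack, 40 g, 70 x 140 x 54 mm, magenta sides, white top with two rows of five holes. Origin at the centre of its underside, y along its length, z up. The sample tube stands on its floor (at 2 mm) in the hole at x = -16.5, y = 25.5 mm, 17 mm square, and sticks out 30 mm above the rack. Its other holes are empty; so is a like rack far to the left.
- buffer_bottle: Bystander, leave alone: small white buffer bottle with a blue cap, 26 mm across, 67 mm high, origin under its centre. Like the other two bystanders it stands beneath a wooden shelf board (world x > 0.61 m, y > -0.10 m, underside 0.49 m above the bench, green post at x 0.63, y 0.22): draw the arm in to about 0.4 m before swinging from one side to the other.
- kitchen_timer: Bystander, leave alone: round white kitchen timer with a red knob, 64 mm across, 39 mm high; origin at the centre of its underside.
- dropper_bottle: Bystander, leave alone: brown dropper bottle with a black bulb, 33 mm across, 102 mm high, upright; origin at the centre of its underside.

How it is judged:
On the way, in this order (a step that is already met when the one before it is completed fails the run):
1. the canister base stands upright on the floor of the tray's empty pocket (horizontal distance between canister_base and shipping_tray below 0.006 m and z of canister_base in the frame of shipping_tray between 0 and 0.006 m and angle between canister_base's own z axis and vertical below 0.05 rad), for 0.2 s.
2. the tube insert lies fully down in the base, which is in the pocket (all of step 1 and horizontal distance between tube_insert and canister_base below 0.006 m and z of tube_insert in the frame of canister_base between 0.001 and 0.007 m and angle between tube_insert's own z axis and vertical below 0.06 rad), for 0.2 s.
3. the slim tube stands in the narrow socket and the vial in the wide one, in either order, both fully down (all of step 2 and x of sample_tube in the frame of tube_insert between -0.0175 and -0.0075 m and y of sample_tube in the frame of tube_insert between -0.011 and -0.001 m and z of sample_tube in the frame of tube_insert between 0.001 and 0.009 m and angle between each of sample_tube, sample_vial's own z axis and vertical below 0.12 rad and x of sample_vial in the frame of tube_insert between 0.0063 and 0.0163 m and y of sample_vial in the frame of tube_insert between -0.007 and 0.003 m and z of sample_vial in the frame of tube_insert between 0.001 and 0.009 m), for 0.2 s.
4. the lid is on the base, down on its shoulder (all of step 3 and horizontal distance between canister_lid and canister_base below 0.006 m and z of canister_lid in the frame of canister_base between 0.041 and 0.047 m and angle between canister_lid's own z axis and vertical below 0.06 rad), for 0.2 s.
At the end, for the whole second after the job is handed in: Base upright in the empty pocket (6 mm sideways, 3 mm in height), insert on its floor (6, 3 mm), slim tube in the narrow and vial in the wide socket (5 mm sideways, 4 mm in height), lid level on the base's shoulder (6, 3 mm), all at rest (all of step 4 and linear speed of each of canister_base, tube_insert, sample_tube, sample_vial, canister_lid below 0.02 m/s); the robot touches nothing.
It fails at once if the card rack is tipped or dragged (more than 0.15 rad or 20 mm) (angle between card_rack's own z axis and vertical above 0.15 rad or distance of card_rack from where it was at the start of the episode above 0.02 m).
It fails at once if the buffer bottle, the timer or the dropper bottle is knocked over or pushed more than 20 mm (distance of any of buffer_bottle, kitchen_timer, dropper_bottle from where it was at the start of the episode above 0.02 m or angle between any of buffer_bottle, kitchen_timer, dropper_bottle's own z axis and vertical above 0.3 rad).
It also fails if it takes over 141 s, if anything falls off the work surface, if the arm or the gripper's body presses on something with over 40 N, if the wrist force passes 120 N, or if a joint passes its speed limit or range.

## Working session

There is one attempt and no reset: what is moved stays moved. The work goes in short steps, Python scripts to look and compute and a shell command to move; the robot and the scene stay as the last step left them, time stands still between calls to the robot, and variables do not carry over. Pictures are saved under pics/ and viewed, and the job is handed in when it is done.

```bash
ls; mkdir -p pics
cat > h.py <<'E'
import numpy as np, cv2
from cell import arm
from scipy.spatial.transform import Rotation as R
def snap(name,fn):
    c=arm.get_calibration(name); im=arm.get_image(name)
    cv2.imwrite('pics/'+fn+'.png',cv2.cvtColor(im,cv2.COLOR_RGB2BGR)); np.savez('pics/'+fn+'.npz',K=c['intrinsics'],D=c['distortion'],E=c['extrinsics'])
    return im,c
def load(fn):
    z=np.load('pics/'+fn+'.npz'); return z['K'],z['D'],z['E']
def ray(fn,uv):
    K,D,E=load(fn)
    p=cv2.undistortPoints(np.array([[uv]],float),K,D)[0,0]
    d=E[:3,:3]@np.array([p[0],p[1],1]); return E[:3,3],d
def onz(fn,uv,z):
    o,d=ray(fn,uv); return o+d*(z-o[2])/d[2]
def proj(fn,P):
    K,D,E=load(fn); P=np.atleast_2d(np.array(P,float))
    Ei=np.linalg.inv(E)
    rv=cv2.Rodrigues(Ei[:3,:3])[0]
    return cv2.projectPoints(P,rv,Ei[:3,3],K,D)[0][:,0]
def st():
    s=arm.observe(); print('t',round(s['clock'],2),'pos',np.round(s['position'],4),'rot',np.round(s['ee_rot'],3),'F',np.round(s['force'],1),'w',round(s['width'],3),'q',np.round(s['joints'],2))
    return s
E
python3 - <<'E'
from h import *
st()
for n in ['scene','side','wrist']:
    im,c=snap(n,n+'0'); print(n,c['extrinsics'],c['intrinsics'],c['distortion'])
E
```

```text
pics
t 0.0 pos [ 0.2447 -0.5745  0.2145] rot [-3.077e+00 -6.280e-01  1.000e-03] F [-0.2 -1.4  0.5] w 1.0 q [ 1.07  0.44  0.02  1.57 -0.01  1.13 -0.08]
scene [[-0.86031395 -0.4030054   0.3121643   0.06708266]
 [-0.50969311  0.66979229 -0.53999186  0.85942088]
 [ 0.0085344  -0.62367053 -0.78164073  1.2271786 ]
 [ 0.          0.          0.          1.        ]] [[550.96965461   0.         312.55242485]
 [  0.         550.96965461 237.38410634]
 [  0.           0.           1.        ]] [-0.05765232  0.          0.          0.          0.        ]
side [[ 0.9933621   0.05586886 -0.10055053  0.68286964]
 [ 0.11358984 -0.61428576  0.78086513 -0.95347136]
 [-0.01814071 -0.78710334 -0.61655433  0.80533849]
 [ 0.          0.          0.          1.        ]] [[530.05730033   0.         316.7701943 ]
 [  0.         530.05730033 237.67330758]
 [  0.           0.           1.        ]] [-0.06095918  0.          0.          0.          0.        ]
wrist [[ 0.39242157 -0.87931616 -0.26983033  0.31666312]
 [-0.91978458 -0.37556282 -0.1137932  -0.54496522]
 [-0.00127804  0.29284068 -0.9561604   0.38369761]
 [ 0.          0.          0.          1.        ]] [[371.01089863   0.         317.85174569]
 [  0.         371.01089863 245.13044217]
 [  0.           0.           1.        ]] [-0.07509063  0.          0.          0.          0.        ]
```

View pics/scene0.png

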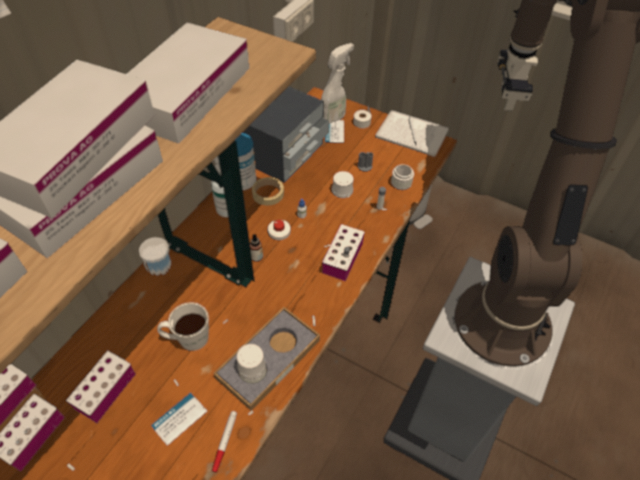

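View pics/side0.png

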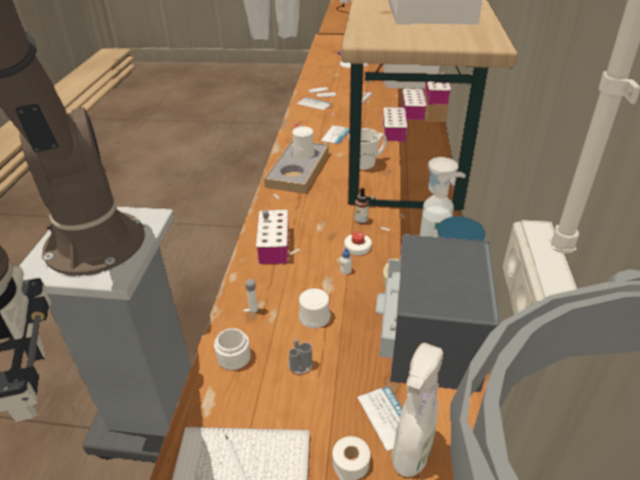

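View pics/wrist0.png

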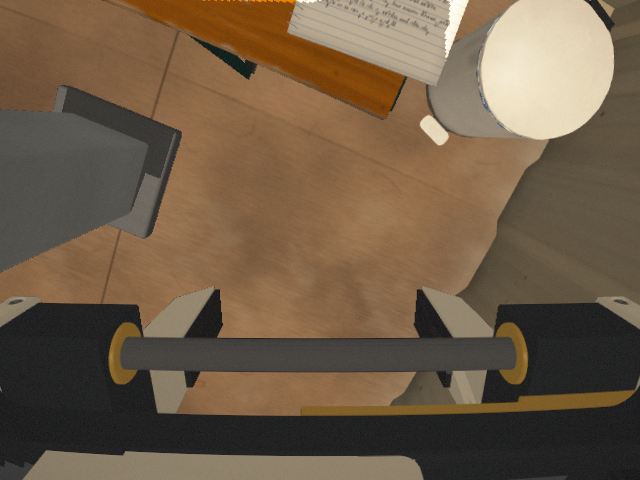

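Scene view: the base is at about (402,176), insert (365,158), vial (381,199), lid (343,184), rack (343,250) and empty pocket (283,341). Side view has the base at (232,348), insert (300,357), vial (251,296), lid (314,308), rack (272,236) and pocket (293,170). I'll zoom in to measure these accurately.

Run:
```python
import cv2,numpy as np
a=cv2.imread('pics/side0.png'); 
c=cv2.resize(a[200:400,190:390],(800,800),interpolation=cv2.INTER_CUBIC)[:600]
cv2.imwrite('pics/side0a.png',cv2.resize(a[255:390,190:370],(800,600),interpolation=cv2.INTER_CUBIC))
cv2.imwrite('pics/side0b.png',cv2.resize(a[110:275,220:440],(800,600),interpolation=cv2.INTER_CUBIC))
b=cv2.imread('pics/scene0.png')
cv2.imwrite('pics/scene0a.png',cv2.resize(b[140:290,260:460],(800,600),interpolation=cv2.INTER_CUBIC))
cv2.imwrite('pics/scene0b.png',cv2.resize(b[290:410,190:350],(800,600),interpolation=cv2.INTER_CUBIC))
```

```text
(no output)
```

View pics/side0a.png

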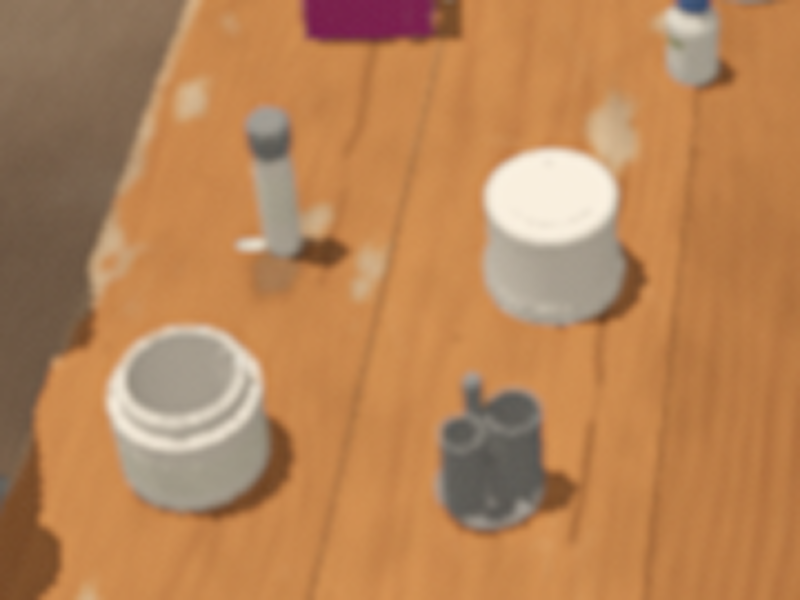

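View pics/side0b.png

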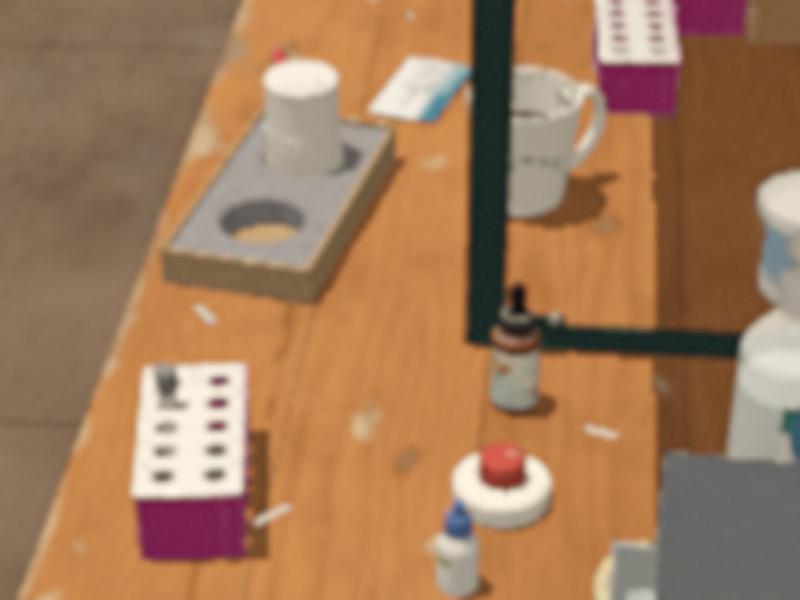

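View pics/scene0a.png

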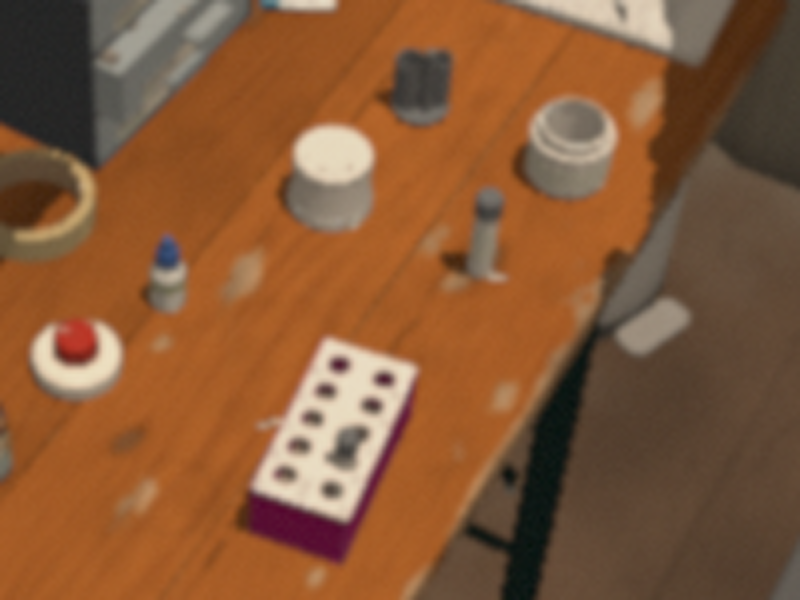

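View pics/scene0b.png

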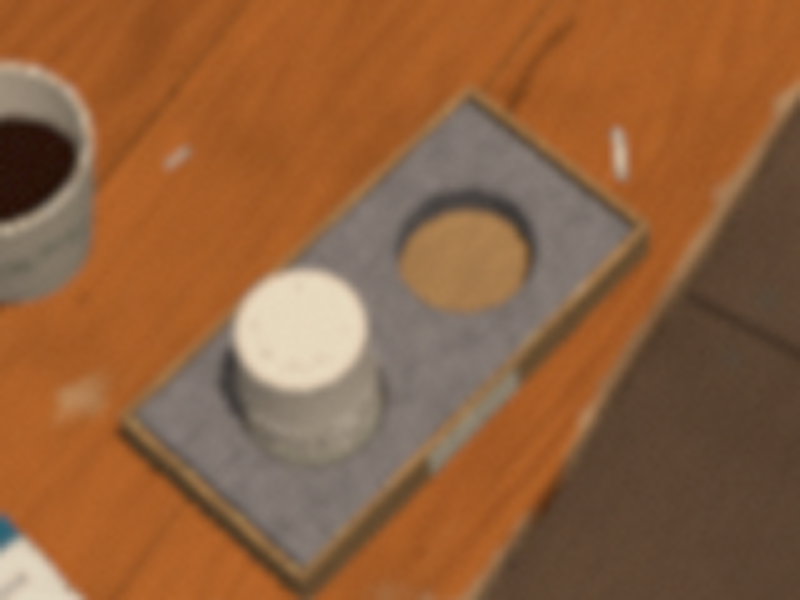

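Run:
```python
from h import *
def A(x,y): return (190+x/4.444,255+y/4.444)
def B(x,y): return (220+x/3.636,110+y/3.636)
def C(x,y): return (260+x/4,140+y/4)
def Dd(x,y): return (190+x/5,290+y/5)
L=[('base rim',.054,A(182,373),C(574,124)),('lid top',.053,A(551,195),C(333,157)),('vial cap',.082,A(267,118),C(488,196)),
('narrow',.05,A(462,433),None),('wide',.05,A(514,410),None),('post',.067,A(472,380),None),
('tube cap',.084,B(165,373),C(354,434)),('pocket rim',.028,B(263,221),Dd(468,252)),('full top',.100,B(303,78),Dd(301,328)),
('rk1',.054,B(143,367),C(350,522)),('rk2',.054,B(246,365),C(252,492)),('rk3',.054,B(134,494),C(417,370)),('rk4',.054,B(246,497),C(325,338)),
('tr nearR',.032,B(165,250),Dd(645,228)),('tr farR',.032,B(313,270),Dd(470,92)),('tr farL',.032,B(395,125),Dd(125,422)),
('buffer base',0,B(458,590),C(168,310)),('timer',.02,B(503,490),C(77,360))]
for n,z,s,c in L:
    print(n,'side',np.round(onz('side0',s,z),4)[:2],'scene',np.round(onz('scene0',c,z),4)[:2] if c else '')
```

```text
base rim side [ 0.4359 -0.32  ] scene [ 0.4307 -0.3143]
lid top side [ 0.5773 -0.1992] scene [ 0.5706 -0.1897]
vial cap side [ 0.4475 -0.1917] scene [ 0.4442 -0.1871]
narrow side [ 0.5568 -0.3365] scene 
wide side [ 0.5764 -0.3224] scene 
post side [ 0.5597 -0.3226] scene 
tube cap side [0.4336 0.0444] scene [0.4241 0.0532]
pocket rim side [0.4518 0.3312] scene [0.4432 0.3423]
full top side [0.4718 0.4348] scene [0.4643 0.444 ]
rk1 side [0.4069 0.0916] scene [0.4015 0.0969]
rk2 side [0.4764 0.1   ] scene [0.4682 0.1089]
rk3 side [ 0.4286 -0.0441] scene [ 0.4226 -0.0391]
rk4 side [ 0.4987 -0.0406] scene [ 0.4906 -0.0316]
tr nearR side [0.3848 0.2761] scene [0.3751 0.2888]
tr farR side [0.501  0.2574] scene [0.4894 0.2676]
tr farL side [0.5403 0.4888] scene [0.531  0.5008]
buffer base side [ 0.6321 -0.0541] scene [ 0.6217 -0.0366]
timer side [0.6555 0.0231] scene [0.6437 0.0511]
```

```bash
python3 -m crank '[[1,0.048,0.086,0.027,0],[1,0.048,0.086,0.027,0],[1,0.048,0.086,0.027,0],[1,0.048,0.086,0.027,0],[1,0.048,0.086,0.027,0],[1,0.048,0.086,0.027,0],[1,0.048,0.086,0.027,0],[1,0.04,0.07,0.02,0]]' 30
python3 -m crank '[[1,0,0,0,0.115],[1,0,0,0,0.115],[1,0,0,0,0.115],[1,0,0,0,0.115],[1,0,0,0,0.115],[1,0,0,0,0.115],[1,0,0,0,0.115],[1,0,0,0,0.115]]'
python3 - <<'E'
from h import *
s=st(); snap('wrist','w1'); print(proj('w1',[s['position']]), load('w1')[2])
E
```

```text
clock: 0.82
position: [0.3966, -0.3033, 0.2998]
ee_rot: [3.077, 0.631, 0.001]
force: [0.4, -0.6, 0.2]
width: 1.001
clock: 1.48
position: [0.3952, -0.3061, 0.2987]
ee_rot: [-2.43, -1.99, 0.0]
force: [-0.1, 0.2, 0.5]
width: 1.004
t 1.48 pos [ 0.3952 -0.3061  0.2987] rot [-2.43 -1.99  0.  ] F [-0.1  0.2  0.5] w 1.004 q [ 0.75  0.18 -0.23  1.72  0.04  1.24  0.31]
[[319.35076018 295.10793366]] [[ 0.9804283  -0.18787453 -0.05885156  0.4099612 ]
 [-0.19687128 -0.9377456  -0.28613787 -0.22984452]
 [-0.00142977  0.29212385 -0.95637943  0.46780386]
 [ 0.          0.          0.          1.        ]]
```

View pics/w1.png

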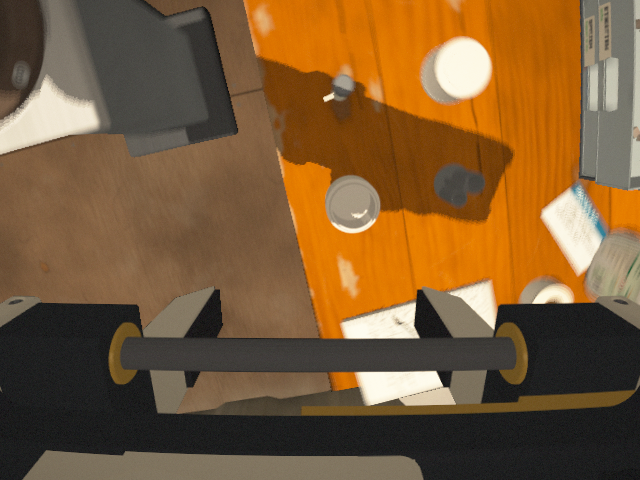

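The wrist view (w1) shows the base rim at about (353,202), vial cap (343,87), lid top (462,68) and insert (460,186). I'll zoom and compute.

Run:
```python
import cv2
a=cv2.imread('pics/w1.png')
cv2.imwrite('pics/w1a.png',cv2.resize(a[30:240,300:520],(733,700),interpolation=cv2.INTER_CUBIC)[:600])
cv2.imwrite('pics/w1a.png',cv2.resize(a[30:240,300:580],(800,600),interpolation=cv2.INTER_CUBIC))
```

```text
(no output)
```

View pics/w1a.png

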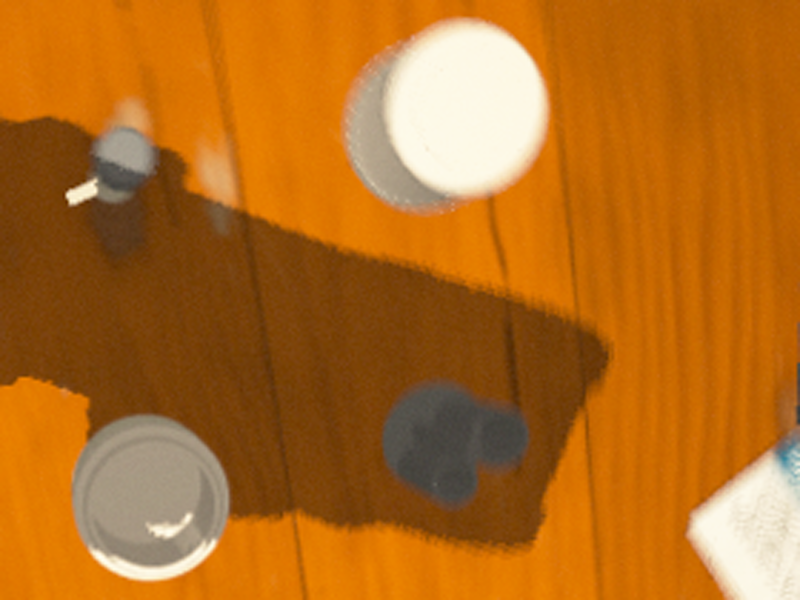

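Run:
```python
from h import *
def W(x,y): return (300+x/2.857,30+y/2.857)
for n,z,p in [('base',.044,W(150,497)),('lid',.053,W(466,107)),('vial',.082,W(124,152)),('narrow',.05,W(455,484)),('wide',.05,W(502,437))]:
    print(n,np.round(onz('w1',p,z),4))
print(np.round(proj('w1',[[.3952,-.3061,.0]])))
```

```text
base [ 0.433  -0.3157  0.044 ]
lid [ 0.5719 -0.1931  0.053 ]
vial [ 0.443  -0.1888  0.082 ]
narrow [ 0.5542 -0.3329  0.05  ]
wide [ 0.5748 -0.3176  0.05  ]
[[319. 196.]]
```

```bash
python3 -m crank '[[1,0.095,-0.025,0,0],[1,0,0,-0.1,0],[1,0,0,-0.1,0],[1,0,0,-0.1,0],[1,0,0,-0.1,0],[1,0,0,-0.04,0],[1,0,0,0,0],[1,0,0,0,0]]' 30
python3 - <<'E'
from h import *
s=st(); snap('wrist','w2')
p=s['position']
E
```

```text
clock: 2.2
position: [0.4331, -0.3159, 0.1226]
ee_rot: [-2.437, -1.98, 0.001]
force: [0.2, -1.0, 1.4]
width: 1.003
t 2.2 pos [ 0.4331 -0.3159  0.1226] rot [-2.437e+00 -1.980e+00  1.000e-03] F [ 0.2 -1.   1.4] w 1.003 q [ 0.7   0.41 -0.23  1.89  0.12  0.86  0.21]
```

View pics/w2.png

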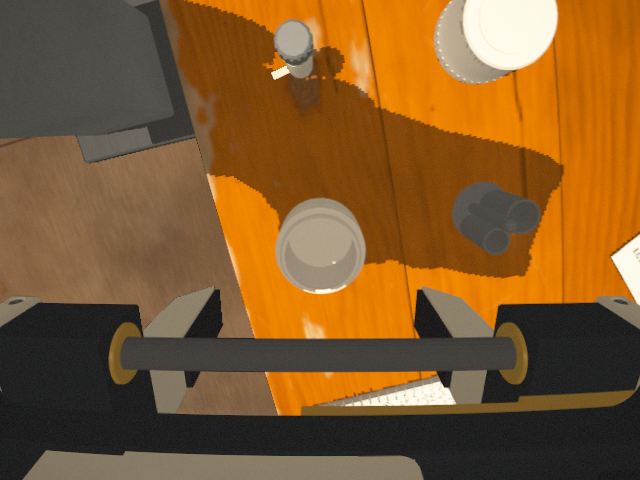

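```bash
python3 -m crank '[[1,0,0,-0.08,0],[1,0,0,-0.07,0],[1,0,0,-0.034,0],[1,0,0,0,0],[0,0,0,0,0],[0,0,0,0,0],[0,0,0,0,0],[0,0,0,0,0]]' 30
python3 - <<'E'
from h import *
s=st(); 
for n,p in [('lid',(510,27)),('base',(320.5,245))]:
  print(n,onz('w2',p,.053 if n=='lid' else .044))
for n,p in [('narrow',(495,241)),('wide',(523,215))]: print(n,onz('w2',p,.05))
print(onz('w2',(293,36),.082))
E
```

```text
clock: 2.92
position: [0.4344, -0.3168, 0.0509]
ee_rot: [2.435, 1.981, 0.001]
force: [-0.7, 0.2, -0.0]
width: 0.765
t 2.92 pos [ 0.4344 -0.3168  0.0509] rot [2.435e+00 1.981e+00 1.000e-03] F [-0.7  0.2 -0. ] w 0.765 q [ 0.69  0.5  -0.21  1.95  0.16  0.7   0.18]
lid [ 0.57293925 -0.2014299   0.053     ]
base [ 0.43435892 -0.31404203  0.044     ]
narrow [ 0.55323396 -0.33395893  0.05      ]
wide [ 0.57389523 -0.3194204   0.05      ]
[ 0.44550153 -0.18947331  0.082     ]
```

```bash
python3 -m crank '[[0,0,0,0,0],[0,0,0,0,0],[0,0,0,0,0],[0,0,0,0,0],[0,0,0,0.05,0],[0,0,0,0.05,0],[0,0,0,0.08,0],[0,0,0,0.1,0]]' 40
python3 - <<'E'
from h import *
s=st(); snap('wrist','w3');snap('side','s3')
E
```

```text
clock: 3.58
position: [0.4319, -0.3153, 0.1608]
ee_rot: [-2.433, -1.98, 0.002]
force: [0.8, -0.1, -0.5]
width: 0.181
t 3.58 pos [ 0.4319 -0.3153  0.1608] rot [-2.433e+00 -1.980e+00  2.000e-03] F [ 0.8 -0.1 -0.5] w 0.181 q [ 0.71  0.36 -0.24  1.84  0.1   0.95  0.23]
```

View pics/w3.png

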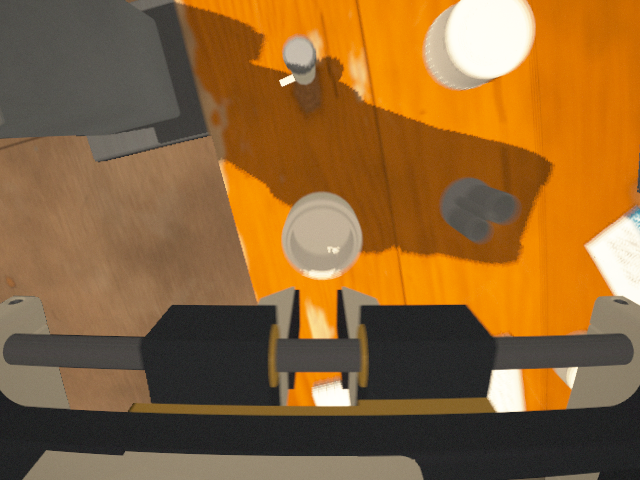

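View pics/s3.png

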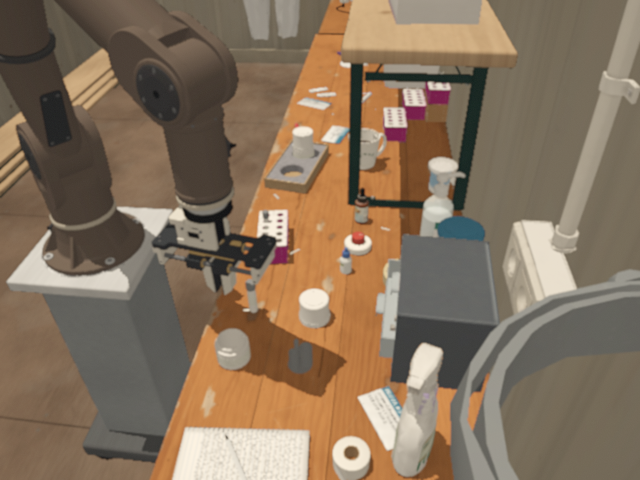

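Run:
```python
from h import *
print(proj('s3',[[.4319,-.3153,.1608],[.4319,-.3153,.1438],[.433,-.316,.0]]))
a=cv2.imread('pics/s3.png')
cv2.imwrite('pics/s3a.png',cv2.resize(a[200:390,140:380],(800,633),interpolation=cv2.INTER_CUBIC)[:600])
snap('scene','c3')
b=cv2.imread('pics/c3.png')
cv2.imwrite('pics/c3a.png',cv2.resize(b[100:250,280:480],(800,600),interpolation=cv2.INTER_CUBIC))
print(proj('c3',[[.4319,-.3153,.1608],[.4319,-.3153,.1438],[.433,-.316,.0]]))
```

```text
[[221.99036739 295.80658396]
 [223.2446585  302.7376985 ]
 [233.34276748 355.85217139]]
[[408.28957013 144.08226715]
 [407.45968568 148.49288422]
 [400.69494869 182.85590358]]
```

View pics/s3a.png

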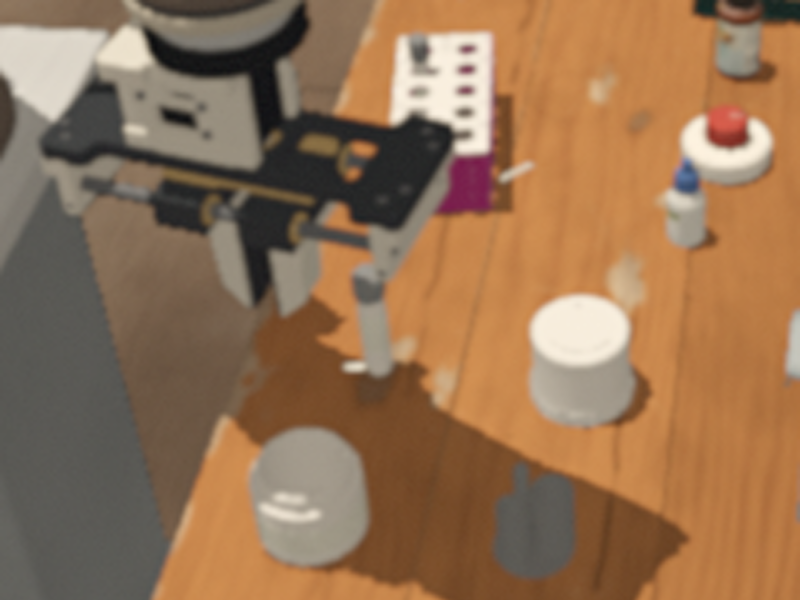

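View pics/c3a.png

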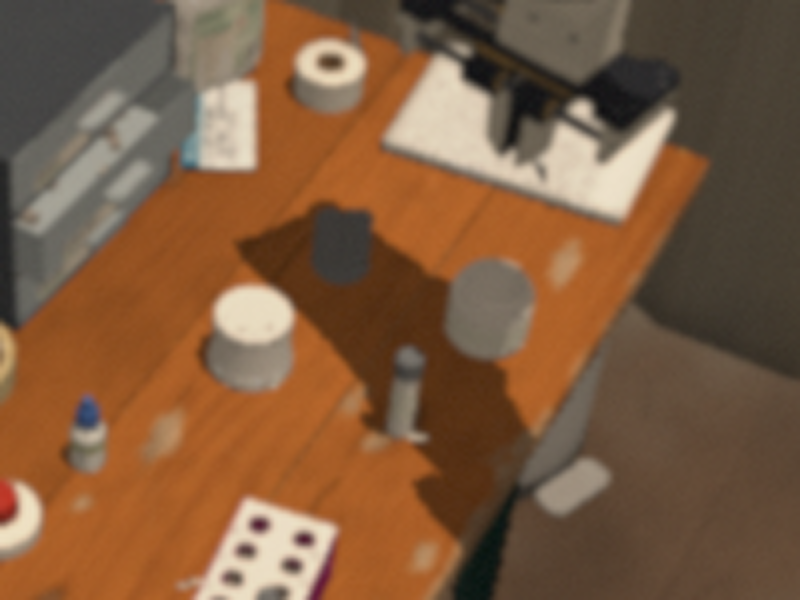

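Run:
```python
from h import *
s=st()
def pts(pos,rv,w):
    M=R.from_rotvec(rv).as_matrix(); return [np.array(pos)+M@np.array([dx,sy*w/2,dz]) for sy in(-1,1) for dz in (0,.017) for dx in (-.0095,.0095)]
P=pts(s['position'],s['ee_rot'],s['width']*.092)
print(P)
snap('wrist','w4')
print(np.round(proj('w4',P))); print(np.round(proj('s3',P)));print(np.round(proj('c3',P)))
P=pts([.4331,-.3159,.1226],[-2.437,-1.98,.001],.092); print(np.round(proj('w2',P)))
```

```text
t 3.73 pos [ 0.4353 -0.3173  0.1644] rot [2.432 1.979 0.003] F [0.  0.1 0.4] w 0.047 q [ 0.71  0.36 -0.24  1.84  0.1   0.95  0.23]
[array([ 0.43122199, -0.3261319 ,  0.16437   ]), array([ 0.43508652, -0.30752911,  0.16432721]), array([ 0.43131057, -0.3261894 ,  0.14737033]), array([ 0.43517509, -0.30758661,  0.14732754]), array([ 0.43547683, -0.32701574,  0.16439516]), array([ 0.43934136, -0.30841295,  0.16435237]), array([ 0.43556541, -0.32707324,  0.14739549]), array([ 0.43942993, -0.30847045,  0.1473527 ])]
[[315. 312.]
 [315. 277.]
 [315. 298.]
 [315. 265.]
 [324. 312.]
 [324. 277.]
 [323. 298.]
 [323. 265.]]
[[220. 299.]
 [225. 291.]
 [221. 306.]
 [226. 298.]
 [222. 299.]
 [227. 292.]
 [223. 306.]
 [228. 299.]]
[[410. 141.]
 [406. 144.]
 [409. 145.]
 [405. 149.]
 [409. 140.]
 [405. 144.]
 [408. 145.]
 [404. 148.]]
[[229. 312.]
 [226. 277.]
 [236. 298.]
 [233. 265.]
 [410. 312.]
 [413. 277.]
 [403. 298.]
 [405. 265.]]
```

The fingers never met the base. In all three views the tips look about 30 mm higher than the text's "17 mm ahead of TCP" predicts: side (221,292) against (223,303), scene (411,140) against (407,148). I'll quantify this before the next try.

```bash
python3 -m crank '[[1,0,0,0,0],[1,0,0,0,0],[1,0,0,0,0],[1,0,0,0,0],[1,0,0,0,0],[1,0,0,0,0],[1,0,0,0,0],[1,0,0,0,0]]' 30
python3 -m crank '[[1,0,0,0,0],[1,0,0,0,0],[1,0,0,0,0],[1,0,0,0,0],[1,0,0,0,0],[1,0,0,0,0],[1,0,0,0,0],[1,0,0,0,0]]' 30
python3 - <<'E'
from h import *
s=st()
M=R.from_rotvec(s['ee_rot']).as_matrix()
for n in ['wrist','side','scene']: snap(n,n[0]+'5' if n!='scene' else 'c5')
for fn in ['w5','s5','c5']:
  for dz in (.017,0,-.013,-.03):
    print(fn,dz,np.round(proj(fn,[s['position']+M@np.array([dx,sy*.046*s['width'],dz]) for sy in(-1,1) for dx in(-.0095,.0095)])).tolist())
for fn,r in [('w5',(240,390,120,320)),('s5',(230,330,150,283)),('c5',(100,175,370,470))]:
  a=cv2.imread(f'pics/{fn}.png')[r[0]:r[1],r[2]:r[3]]; cv2.imwrite(f'pics/{fn}a.png',cv2.resize(a,(800,600),interpolation=cv2.INTER_CUBIC))
E
```

```text
clock: 4.45
position: [0.4334, -0.3162, 0.1612]
ee_rot: [-2.437, -1.983, -0.0]
force: [0.6, 0.2, 0.1]
width: 0.555
clock: 5.12
position: [0.4334, -0.3162, 0.1614]
ee_rot: [2.437, 1.983, 0.0]
force: [-0.3, -0.4, -0.6]
width: 1.001
t 5.12 pos [ 0.4334 -0.3162  0.1614] rot [2.437 1.983 0.   ] F [-0.3 -0.4 -0.6] w 1.001 q [ 0.71  0.36 -0.24  1.84  0.1   0.95  0.23]
w5 0.017 [[236.0, 298.0], [233.0, 265.0], [403.0, 298.0], [405.0, 265.0]]
w5 0 [[229.0, 312.0], [226.0, 277.0], [410.0, 312.0], [413.0, 277.0]]
w5 -0.013 [[222.0, 325.0], [219.0, 288.0], [416.0, 325.0], [420.0, 288.0]]
w5 -0.03 [[213.0, 344.0], [209.0, 304.0], [426.0, 344.0], [430.0, 304.0]]
s5 0.017 [[198.0, 301.0], [203.0, 294.0], [246.0, 312.0], [250.0, 305.0]]
s5 0 [[197.0, 294.0], [202.0, 287.0], [245.0, 305.0], [249.0, 298.0]]
s5 -0.013 [[195.0, 289.0], [201.0, 282.0], [244.0, 300.0], [248.0, 292.0]]
s5 -0.03 [[194.0, 282.0], [199.0, 274.0], [243.0, 293.0], [247.0, 285.0]]
c5 0.017 [[422.0, 154.0], [418.0, 157.0], [396.0, 139.0], [393.0, 142.0]]
c5 0 [[423.0, 149.0], [419.0, 153.0], [397.0, 135.0], [393.0, 138.0]]
c5 -0.013 [[424.0, 146.0], [420.0, 149.0], [398.0, 131.0], [394.0, 134.0]]
c5 -0.03 [[425.0, 141.0], [421.0, 145.0], [398.0, 127.0], [394.0, 130.0]]
```

View pics/w5a.png

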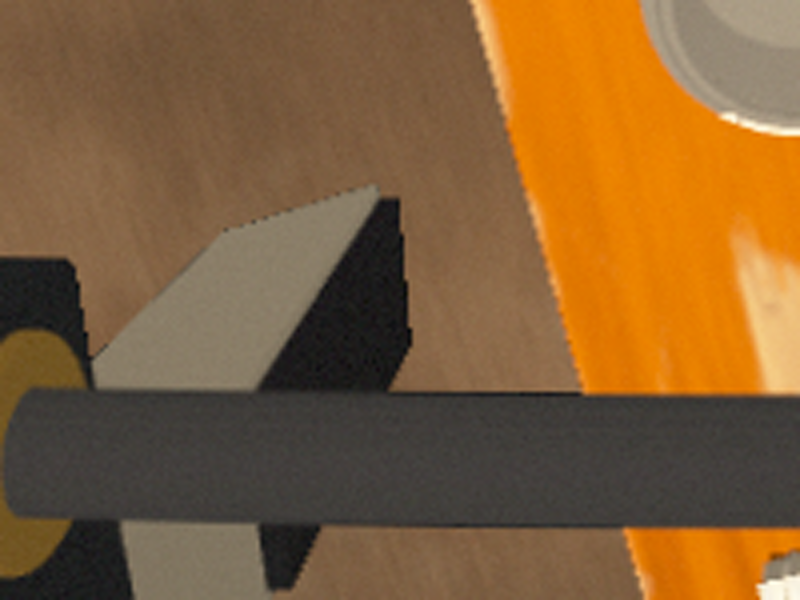

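View pics/s5a.png

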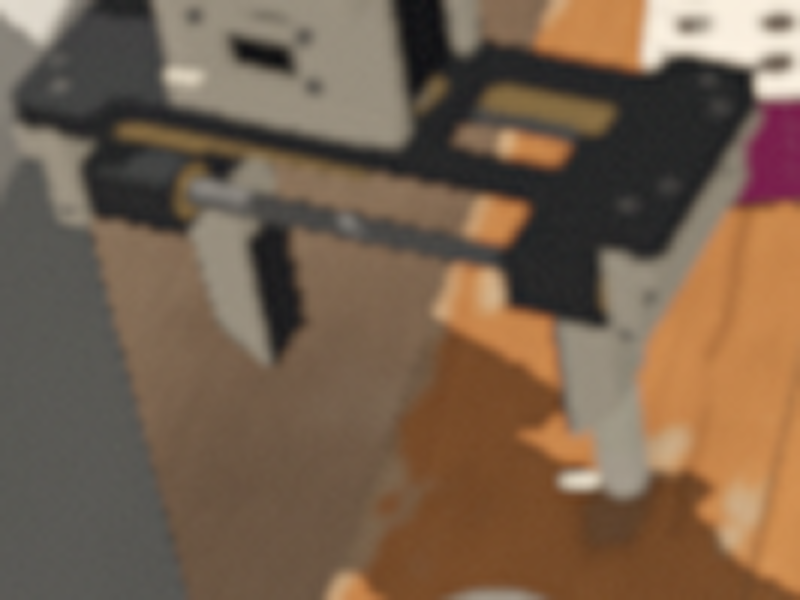

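View pics/c5a.png

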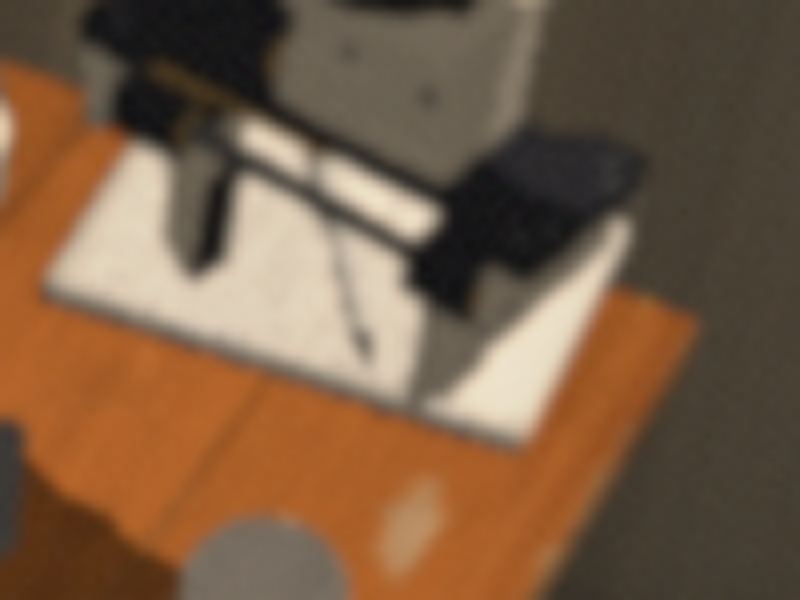

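```bash
python3 -m crank '[[1,0,0,-0.1,0],[1,0,0,-0.1,0],[1,0,0,-0.08,0],[1,0,0,-0.05,0],[1,0,0,-0.024,0],[0,0,0,0,0],[0,0,0,0,0],[0,0,0,0,0]]' 30
python3 -m crank '[[0,0,0,0,0],[0,0,0,0,0],[0,0,0,0,0],[0,0,0,0,0],[0,0,0,0,0],[0,0,0,0,0],[0,0,0,0,0],[0,0,0,0,0]]' 30
python3 - <<'E'
from h import *
s=st(); snap('wrist','w6')
E
```

```text
clock: 5.93
position: [0.4345, -0.3168, 0.0212]
ee_rot: [2.435, 1.981, 0.001]
force: [0.5, -0.5, 0.3]
width: 0.835
clock: 6.6
position: [0.4343, -0.3168, 0.0211]
ee_rot: [2.435, 1.981, 0.001]
force: [-0.8, 0.0, 8.0]
width: 0.687
t 6.6 pos [ 0.4343 -0.3168  0.0211] rot [2.435e+00 1.981e+00 1.000e-03] F [-0.8  0.   8. ] w 0.687 q [ 0.68  0.55 -0.2   1.97  0.18  0.64  0.16]
```

View pics/w6.png

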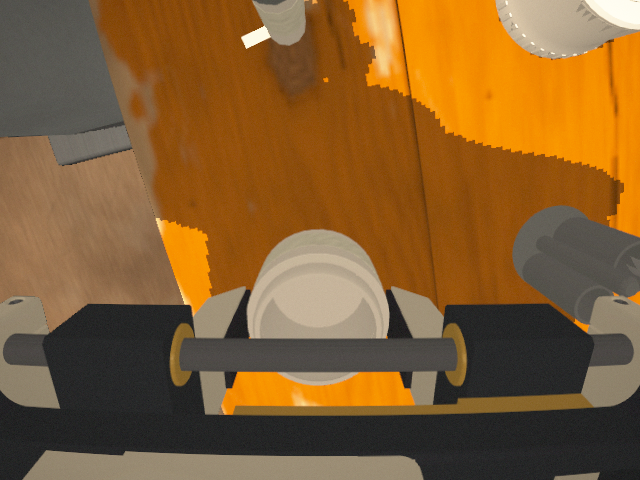

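```bash
python3 -m crank '[[0,0,0,0.03,0],[0,0,0,0.05,0],[0,0,0,0.08,0],[0,0,0,0.1,0],[0,0,0,0.1,0],[0,0,0.04,0.08,0],[0,0,0.08,0.04,0],[0,0,0.09,0,0]]' 40
python3 -m crank '[[0,0.004,0.1,0,0],[0,0.004,0.1,0,0],[0,0.004,0.1,0,0],[0,0.004,0.1,0,0],[0,0.004,0.1,0,0],[0,0.004,0.1,0,0],[0,0.004,0.1,0,0],[0,0.004,0.1,0,0]]'
python3 -m crank '[[0,0,0.1,0,0],[0,0,0.1,0,0],[0,0,0.1,0,0],[0,0,0.08,0,0],[0,0,0.04,0,0],[0,0,0,0,0],[0,0,0,0,0],[0,0,0,0,0]]'
python3 - <<'E'
from h import *
s=st(); snap('wrist','w7')
E
```

```text
clock: 7.32
position: [0.4353, -0.2337, 0.2163]
ee_rot: [2.434, 1.974, 0.005]
force: [0.3, 0.7, -1.2]
width: 0.681
clock: 7.98
position: [0.4457, 0.0895, 0.2124]
ee_rot: [2.436, 1.982, 0.001]
force: [1.3, -0.1, -0.0]
width: 0.679
clock: 8.65
position: [0.4462, 0.2547, 0.2117]
ee_rot: [2.437, 1.982, -0.001]
force: [-0.2, -0.7, -1.0]
width: 0.68
t 8.65 pos [0.4462 0.2547 0.2117] rot [ 2.437e+00  1.982e+00 -1.000e-03] F [-0.2 -0.7 -1. ] w 0.68 q [-0.17  0.32 -0.57  1.81  0.2   1.07 -1.02]
```

View pics/w7.png

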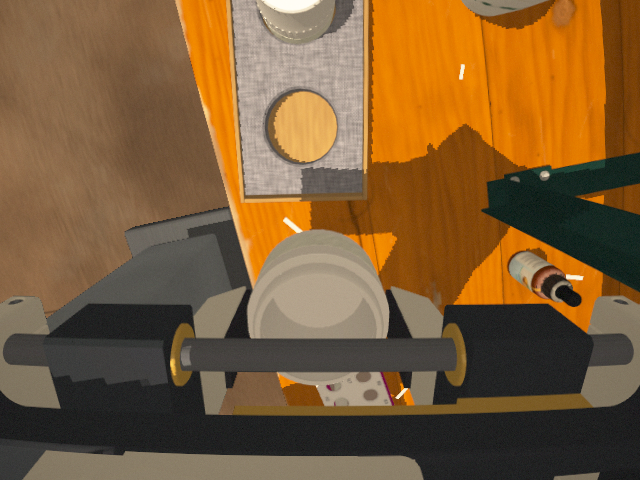

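Run:
```python
import cv2
a=cv2.imread('pics/w7.png')
cv2.imwrite('pics/w7a.png',cv2.resize(a[60:210,220:420],(800,600),interpolation=cv2.INTER_CUBIC))
cv2.imwrite('pics/w7b.png',cv2.resize(a[220:400,200:440],(800,600),interpolation=cv2.INTER_CUBIC))
```

```text
(no output)
```

View pics/w7a.png

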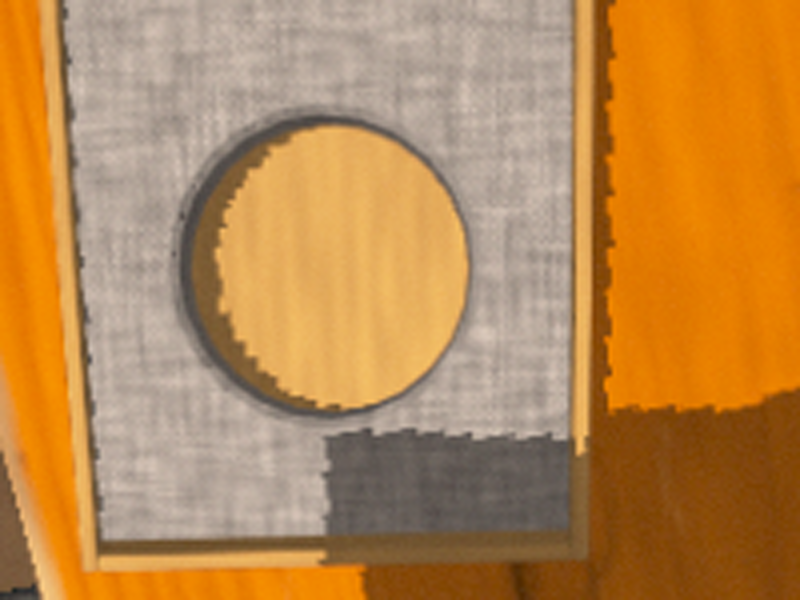

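View pics/w7b.png

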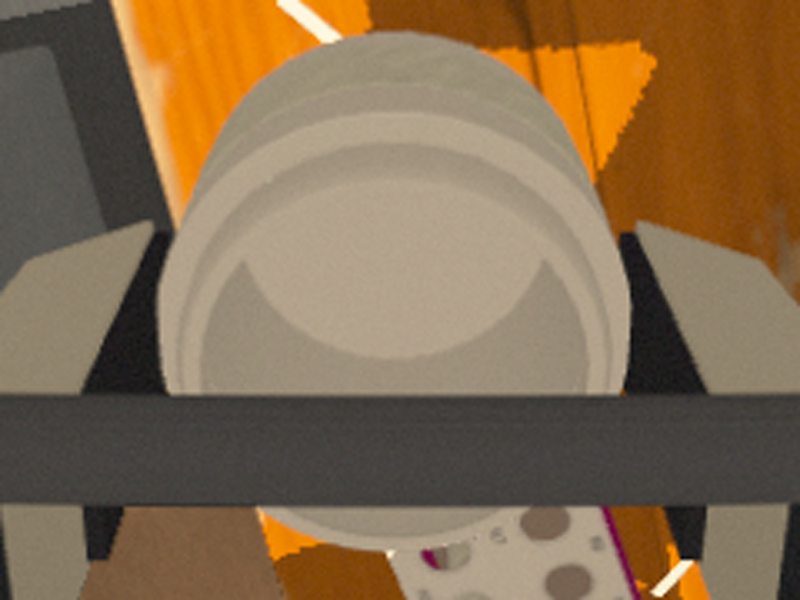

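Run:
```python
from h import *
print('pocket',onz('w7',(301.5,126.25),.028), [onz('w7',p,.028) for p in [(265.5,126),(337.5,126),(301.5,88.3),(301.5,163.8)]])
a,b=onz('w7',(241.3,202.5),.032),onz('w7',(367,199.5),.032); print(a,b,np.linalg.norm(a-b),np.degrees(np.arctan2(*(b-a)[1::-1])),(a+b)/2)
u=(b-a)/np.linalg.norm(b-a); v=np.array([-u[1],u[0],0]); print('from edge',(a+b)/2+v*.068)
c=[onz('w7',p,.2346) for p in [(248,315),(389,315),(319,244.6),(319,385)]]; print(c,np.mean(c,0))
```

```text
pocket [0.44763948 0.33921586 0.028     ] [array([0.415509  , 0.34626475, 0.028     ]), array([0.47983224, 0.33276046, 0.028     ]), array([0.45464285, 0.37125992, 0.028     ]), array([0.44038299, 0.30613445, 0.028     ])]
[0.37659061 0.28281125 0.032     ] [0.49434288 0.26123227 0.032     ] 0.11971320014872504 -10.384651525685491 [0.43546675 0.27202176 0.032     ]
from edge [0.44772413 0.33890791 0.032     ]
[array([0.41558838, 0.2619295 , 0.2346    ]), array([0.47630383, 0.24933703, 0.2346    ]), array([0.45271605, 0.28728612, 0.2346    ]), array([0.43870207, 0.21948496, 0.2346    ])] [0.44582758 0.2545094  0.2346    ]
```

```bash
python3 -m crank '[[0,0.004,0.1,0,0],[0,0,0.08,-0.03,0],[0,0,0.031,-0.08,0],[0,0,0,-0.1,0],[0,0,0,-0.08,0],[0,0,0,-0.06,0],[0,0,0,-0.02,0],[0,0,0,0,0]]'
python3 -m crank '[[0,0,0,0,0],[0,0,0,0,0],[0,0,0,0,0],[0,0,0,0,0],[0,0,0,0,0],[0,0,0,0,0],[0,0,0,0,0],[0,0,0,0,0]]'
python3 - <<'E'
from h import *
s=st(); snap('wrist','w8')
a=cv2.imread('pics/w8.png'); cv2.imwrite('pics/w8a.png',cv2.resize(a[150:400,160:480],(800,600),interpolation=cv2.INTER_CUBIC))
E
```

```text
clock: 9.37
position: [0.4473, 0.3379, 0.0621]
ee_rot: [2.438, 1.981, -0.006]
force: [-0.9, -0.6, -1.5]
width: 0.684
clock: 10.03
position: [0.4478, 0.3402, 0.0639]
ee_rot: [2.437, 1.983, 0.0]
force: [-0.2, -0.3, 0.1]
width: 0.679
t 10.03 pos [0.4478 0.3402 0.0639] rot [2.437 1.983 0.   ] F [-0.2 -0.3  0.1] w 0.679 q [-0.38  0.56 -0.51  1.86  0.37  0.81 -1.29]
```

View pics/w8a.png

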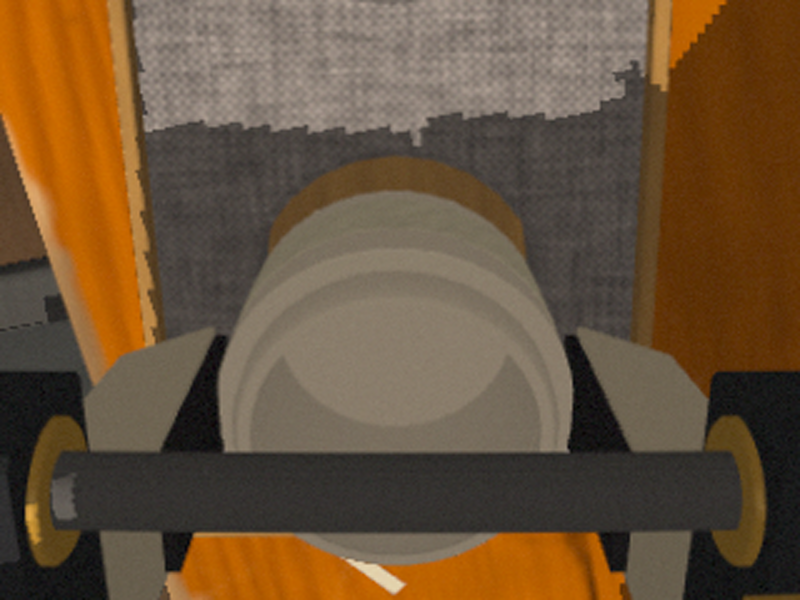

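```bash
python3 -m crank '[[0,0,-0.002,-0.02,0],[0,0,0,-0.02,0],[0,0,0,-0.015,0],[0,0,0,-0.015,0],[0,0,0,-0.01,0],[0,0,0,-0.01,0],[0,0,0,0,0],[0,0,0,0,0]]'
```

```text
clock: 10.75
position: [0.4476, 0.3393, 0.0275]
ee_rot: [2.437, 1.983, -0.001]
force: [0.2, 0.1, -0.9]
width: 0.679
```

```bash
python3 -m crank '[[0,0,0,-0.005,0],[0,0,0,-0.004,0],[0,0,0,0,0],[0,0,0,0,0],[0,0,0,0,0],[0,0,0,0,0],[0,0,0,0,0],[0,0,0,0,0]]'
python3 - <<'E'
from h import *
s=st(); snap('wrist','w9'); snap('side','s9')
a=cv2.imread('pics/w9.png'); cv2.imwrite('pics/w9a.png',cv2.resize(a[150:400,160:480],(800,600),interpolation=cv2.INTER_CUBIC))
a=cv2.imread('pics/s9.png'); cv2.imwrite('pics/s9a.png',cv2.resize(a[90:210,220:380],(800,600),interpolation=cv2.INTER_CUBIC))
E
```

```text
clock: 11.42
position: [0.4478, 0.3394, 0.0242]
ee_rot: [2.437, 1.983, 0.0]
force: [0.4, -0.3, -0.9]
width: 0.679
t 11.42 pos [0.4478 0.3394 0.0242] rot [2.437 1.983 0.   ] F [ 0.4 -0.3 -0.9] w 0.679 q [-0.4   0.61 -0.48  1.89  0.41  0.74 -1.32]
```

View pics/w9a.png

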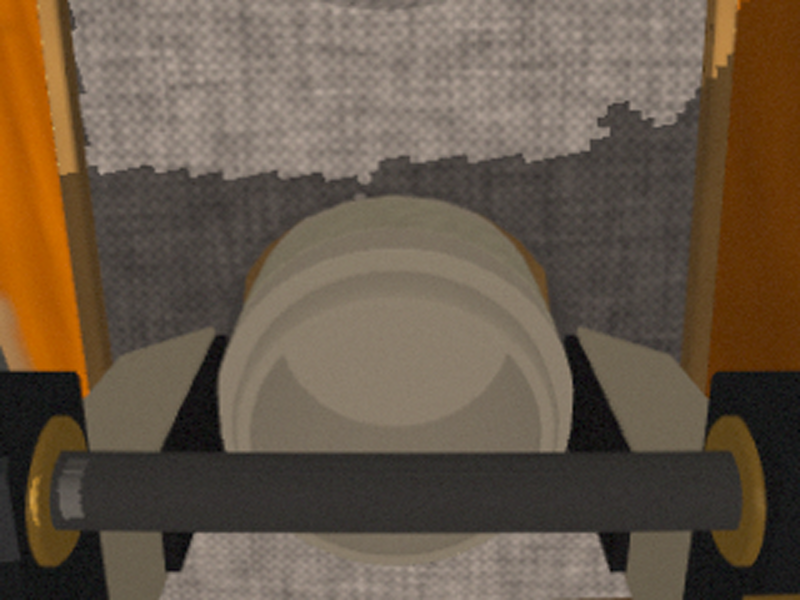

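View pics/s9a.png

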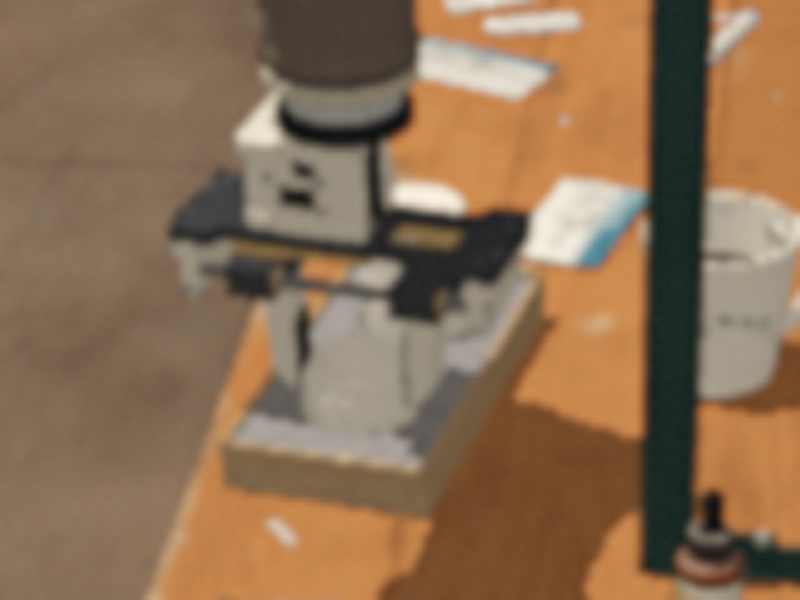

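```bash
python3 -m crank '[[0,0,0,-0.004,0],[0,0,0,0,0],[0,0,0,0,0],[0,0,0,-0.003,0],[0,0,0,0,0],[0,0,0,0,0],[0,0,0,0,0],[0,0,0,0,0]]'
```

```text
clock: 12.18
position: [0.4478, 0.3395, 0.0239]
ee_rot: [2.436, 1.982, 0.002]
force: [-8.3, -7.6, 31.8]
width: 0.677
```

```bash
python3 -m crank '[[0,0,0,0.005,0],[0.8,0,0,0,0],[0.8,0,0,0,0],[0.8,0,0,0,0],[0.8,0,0,0,0],[0.8,0,0,0.02,0],[0.8,0,0,0.05,0],[0.8,0,0,0.08,0]]'
python3 -m crank '[[0.8,0,0,0.1,0],[0.8,0,0,0.1,0],[0.8,0,0,0.1,0],[0.8,0,0,0.06,0],[0.8,0,-0.05,0,0],[0.8,0,-0.1,0,0],[0.8,0,-0.07,0,0],[1,0,0,0,0]]'
python3 - <<'E'
from h import *
s=st(); snap('wrist','w10')
a=cv2.imread('pics/w10.png'); cv2.imwrite('pics/w10a.png',cv2.resize(a[60:240,200:440],(800,600),interpolation=cv2.INTER_CUBIC))
E
```

```text
clock: 12.85
position: [0.4462, 0.3379, 0.0819]
ee_rot: [-2.436, -1.983, 0.008]
force: [1.1, -0.4, 0.4]
width: 0.799
clock: 13.52
position: [0.4485, 0.245, 0.2275]
ee_rot: [2.44, 1.974, -0.004]
force: [0.5, 0.0, -0.5]
width: 0.835
t 13.52 pos [0.4485 0.245  0.2275] rot [ 2.44   1.974 -0.004] F [ 0.5  0.  -0.5] w 0.835 q [-0.15  0.3  -0.58  1.79  0.19  1.11 -1.  ]
```

View pics/w10a.png

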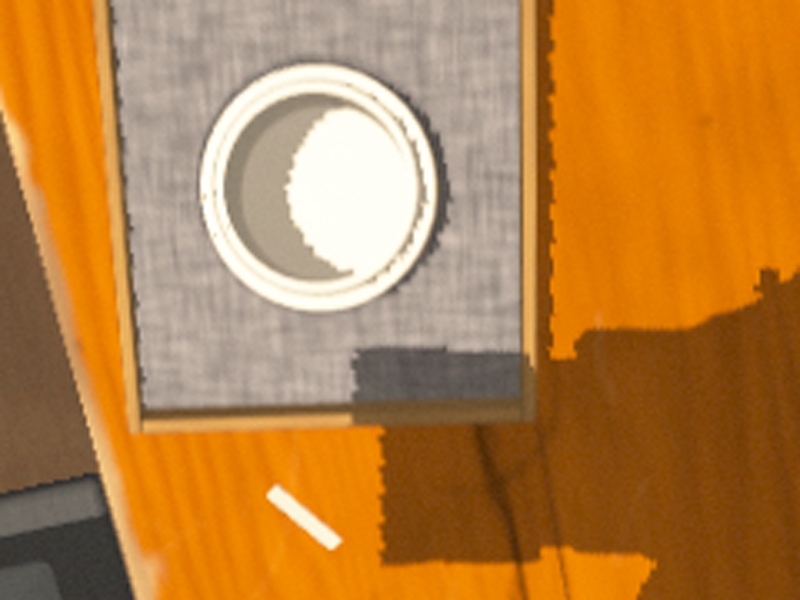

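```bash
python3 -m crank '[[1,0,-0.1,0,0],[1,0,-0.1,0,0],[1,0,-0.1,0,0],[1,0,-0.1,0,0],[1,0,-0.1,0,0],[1,0,-0.1,0,0],[1,0,-0.1,0,0],[1,0,-0.1,0,0]]' 25
python3 -m crank '[[1,0,-0.1,0,-0.1],[1,0,-0.1,0,-0.1],[1,0.04,-0.09,0,-0.1],[1,0.06,-0.08,0,-0.1],[1,0.07,-0.07,0,-0.028],[1,0.05,-0.08,0,0],[1,0.02,-0.09,0,0],[1,0,-0.04,0,0]]'
python3 -m crank '[[1,0,0,0,0],[1,0,0,0,0],[1,0,0,0,0],[1,0,0,0,0],[1,0,0,0,0],[1,0,0,0,0],[1,0,0,0,0],[1,0,0,0,0]]'
python3 - <<'E'
from h import *
print('base in tray',onz('w10',(295.85,116.1),.047))
s=st(); snap('wrist','w11'); print(load('w11')[2][:,0])
a=cv2.imread('pics/w11.png'); cv2.imwrite('pics/w11a.png',cv2.resize(a[130:310,200:440],(800,600),interpolation=cv2.INTER_CUBIC))
E
```

```text
clock: 14.23
position: [0.4479, -0.0695, 0.2279]
ee_rot: [2.435, 1.985, 0.002]
force: [1.2, 0.2, 0.1]
width: 1.002
clock: 14.9
position: [0.5453, -0.3324, 0.2267]
ee_rot: [2.816, 1.389, -0.0]
force: [-0.3, -0.6, -0.5]
width: 0.998
clock: 15.57
position: [0.5438, -0.3282, 0.2275]
ee_rot: [2.816, 1.392, 0.0]
force: [-0.7, -0.6, -0.2]
width: 1.001
base in tray [0.44747125 0.33856376 0.047     ]
t 15.57 pos [ 0.5438 -0.3282  0.2275] rot [2.816 1.392 0.   ] F [-0.7 -0.6 -0.2] w 1.001 q [ 0.59  0.45 -0.2   1.51  0.09  1.18 -0.28]
[ 7.94958392e-01 -6.06663904e-01 -2.50360048e-04  0.00000000e+00]
```

View pics/w11.png

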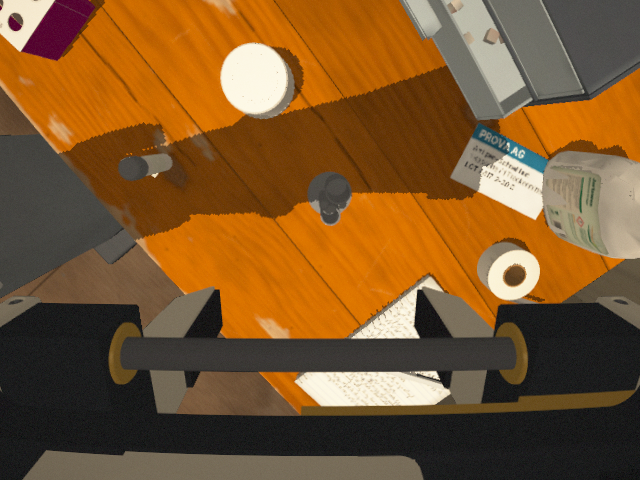

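View pics/w11a.png

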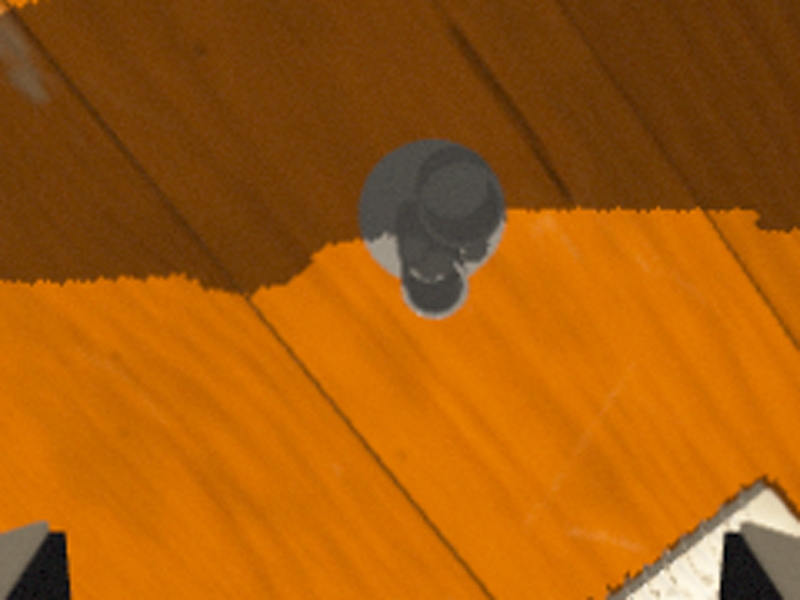

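```bash
cat >> h.py <<'E'
def ins(nar,wid):
    n=np.array(nar[:2]);w=np.array(wid[:2]); d=w-n
    yaw=np.arctan2(d[1],d[0])-np.arctan2(4,23.8)
    Rm=np.array([[np.cos(yaw),-np.sin(yaw)],[np.sin(yaw),np.cos(yaw)]])
    o=(n+w)/2-Rm@np.array([-.6,-4])/1000
    return o,np.degrees(yaw),o+Rm@np.array([-3.5,6])/1000,np.linalg.norm(d)
E
python3 - <<'E'
from h import *
def W(x,y): return (200+x/3.333,130+y/3.333)
n,w=onz('w11',W(434,287),.05),onz('w11',W(460,193),.05)
print(n,w,ins(n,w)); print('disc',onz('w11',W(433,213),.004))
print(np.round(proj('w11',np.r_[ins(n,w)[2],.067])), )
print('lid',onz('w11',(254,78),.053),'vial',onz('w11',(133,168),.082))
E
```

```text
[ 0.55341081 -0.33498576  0.05      ] [ 0.57537219 -0.31782271  0.05      ] (array([ 0.5630123 , -0.32260189]), np.float64(28.46761502289882), array([ 0.55707553, -0.31899569]), np.float64(0.027872436219468954))
disc [ 0.56265718 -0.32453907  0.004     ]
[[323. 204.]]
lid [ 0.57481956 -0.19643117  0.053     ] vial [ 0.44885091 -0.19286382  0.082     ]
```

```bash
python3 -m crank '[[0.4,0.033,0.024,-0.05,0],[0.4,0,0,-0.1,0],[0.4,0,0,-0.1,0],[0.4,0,0,-0.07,0],[0.4,0,0,-0.024,0],[0.4,0,0,0,0],[0.4,0,0,0,0],[0.4,0,0,0,0]]' 25
python3 - <<'E'
from h import *
s=st(); snap('wrist','w12'); snap('side','s12'); snap('scene','c12')
a=cv2.imread('pics/w12.png'); cv2.imwrite('pics/w12a.png',cv2.resize(a[160:400,160:480],(800,600),interpolation=cv2.INTER_CUBIC))
a=cv2.imread('pics/s12.png'); cv2.imwrite('pics/s12a.png',cv2.resize(a[300:390,240:360],(800,600),interpolation=cv2.INTER_CUBIC))
a=cv2.imread('pics/c12.png'); cv2.imwrite('pics/c12a.png',cv2.resize(a[100:190,310:430],(800,600),interpolation=cv2.INTER_CUBIC))
E
```

```text
clock: 16.28
position: [0.5585, -0.3197, 0.0921]
ee_rot: [2.814, 1.39, 0.004]
force: [-0.4, 0.4, 0.2]
width: 0.471
t 16.28 pos [ 0.5585 -0.3197  0.0921] rot [2.814 1.39  0.004] F [-0.4  0.4  0.2] w 0.471 q [ 0.56  0.59 -0.19  1.65  0.13  0.91 -0.33]
```

View pics/w12a.png

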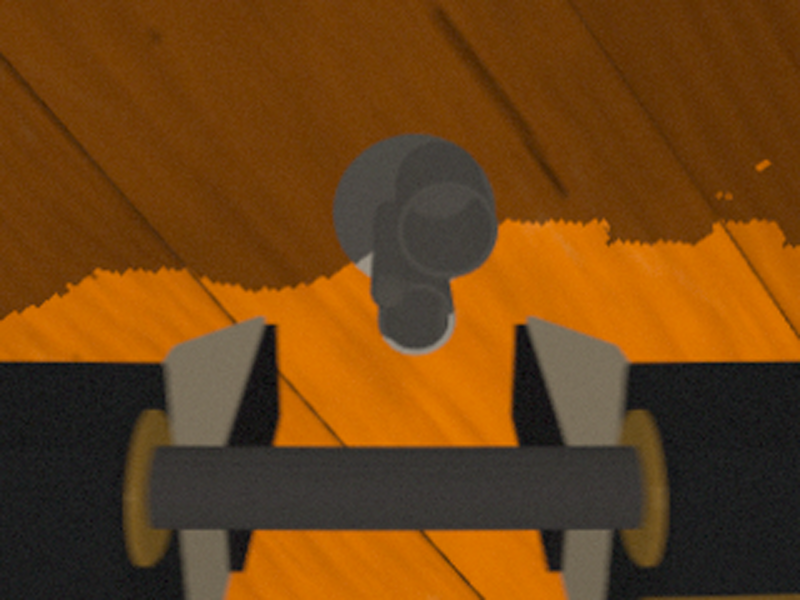

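View pics/s12a.png

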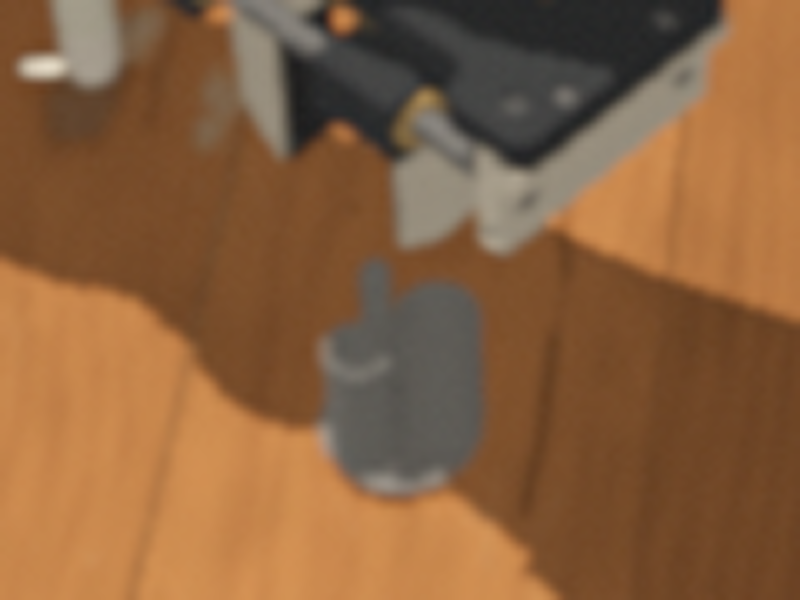

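View pics/c12a.png

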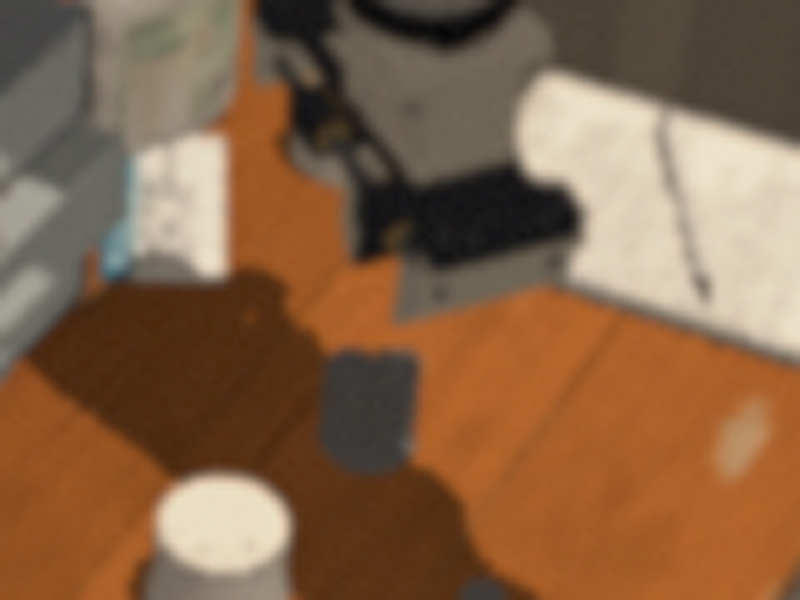

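```bash
python3 - <<'E'
from h import *
def W(x,y): return (160+x/2.5,160+y/2.5)
n,w=onz('w12',W(417,320),.05),onz('w12',W(447,229),.05)
r=ins(n,w);print(n,w,r)
P=[np.r_[r[2],.067],[.5572,-.3187,.067],np.r_[r[2],.0]]
print((proj('w12',P)-160)*2.5)
print('post from pix',onz('w12',W(394,291),.067))
q=lambda p:((proj('s12',p)-[240,300])*6.667)
print(q(P), q([np.r_[n[:2],.05],np.r_[w[:2],.05]]))
print('side post', onz('s12',(240+374/6.667,300+262/6.667),.067))
E
python3 - <<'E'
import cv2
a=cv2.imread('pics/w12.png')[200:310,280:390]
a=cv2.convertScaleAbs(a,alpha=2.2,beta=0)
cv2.imwrite('pics/w12b.png',cv2.resize(a,(600,600),interpolation=cv2.INTER_CUBIC))
E
```

```text
[ 0.55401391 -0.33479435  0.05      ] [ 0.57393399 -0.32027695  0.05      ] (array([ 0.56272319, -0.32368914]), np.float64(26.54351265653361), array([ 0.55691085, -0.31988564]), np.float64(0.024648820119308235))
[[389.42303027 294.71837793]
 [387.2338037  290.0978229 ]
 [389.96322121 209.0151055 ]]
post from pix [ 0.55827498 -0.31979774  0.067     ]
[[366.20984711 261.68148366]
 [367.88570698 258.4614739 ]
 [376.62610983 418.04627331]] [[350.55008012 343.86008755]
 [429.8502268  308.50020203]]
side post [ 0.55904661 -0.3197872   0.067     ]
```

View pics/w12b.png

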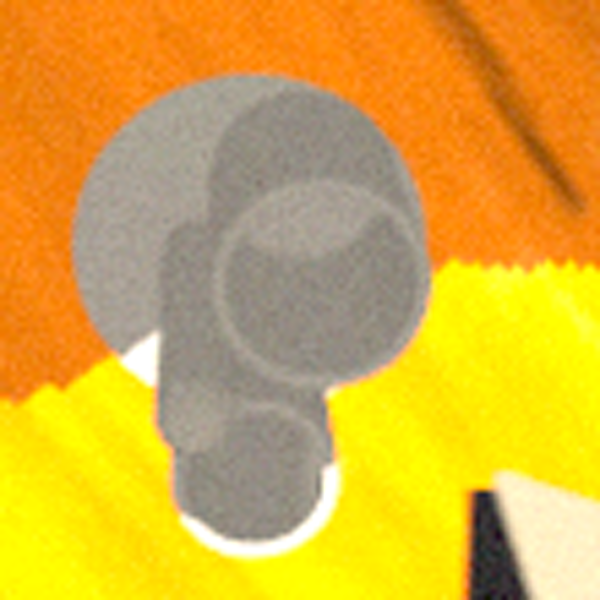

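Run:
```python
from h import *
W=lambda x,y:(280+x/5.4545,200+y/5.4545)
n,w=onz('w12',W(255,478),.05),onz('w12',W(323,282),.05)
print(ins(n,w)); print(onz('w12',W(200,415),.067)); st()
```

```text
(array([ 0.56292199, -0.3236652 ]), np.float64(25.700241316778595), array([ 0.55716625, -0.31977657]), np.float64(0.024435960238901284))
[ 0.55797464 -0.31932737  0.067     ]
t 16.43 pos [ 0.5581 -0.3196  0.0918] rot [2.814 1.39  0.003] F [-0.  -0.1 -0.1] w 0.408 q [ 0.56  0.59 -0.19  1.65  0.13  0.91 -0.33]
```

```bash
python3 -m crank '[[0.4,0,0,-0.06,0],[0.4,0,0,-0.04,0],[0.4,0,0,-0.027,0],[0.4,0,0,0,0],[0,0,0,0,0],[0,0,0,0,0],[0,0,0,0,0],[0,0,0,0,0]]' 25
python3 -m crank '[[0,0,0,0,0],[0,0,0,0,0],[0,0,0,0,0],[0,0,0,0,0],[0,0,0,0.02,0],[0,0,0,0.05,0],[0,0,0,0.05,0],[0,0,0,0,0]]' 25
python3 - <<'E'
from h import *
s=st(); snap('wrist','w13'); snap('side','s13')
a=cv2.imread('pics/w13.png')[180:400,200:440];a=cv2.convertScaleAbs(a,alpha=1.8,beta=0); cv2.imwrite('pics/w13a.png',cv2.resize(a,(654,600),interpolation=cv2.INTER_CUBIC))
a=cv2.imread('pics/s13.png'); cv2.imwrite('pics/s13a.png',cv2.resize(a[280:400,220:380],(800,600),interpolation=cv2.INTER_CUBIC))
E
```

```text
clock: 17.1
position: [0.5573, -0.3192, 0.0398]
ee_rot: [2.816, 1.391, 0.001]
force: [0.3, -0.7, -0.2]
width: 0.159
clock: 17.77
position: [0.559, -0.3198, 0.0909]
ee_rot: [2.813, 1.39, 0.005]
force: [0.4, -0.7, -0.2]
width: 0.086
t 17.77 pos [ 0.559  -0.3198  0.0909] rot [2.813 1.39  0.005] F [ 0.4 -0.7 -0.2] w 0.086 q [ 0.56  0.59 -0.19  1.65  0.13  0.91 -0.33]
```

View pics/w13a.png

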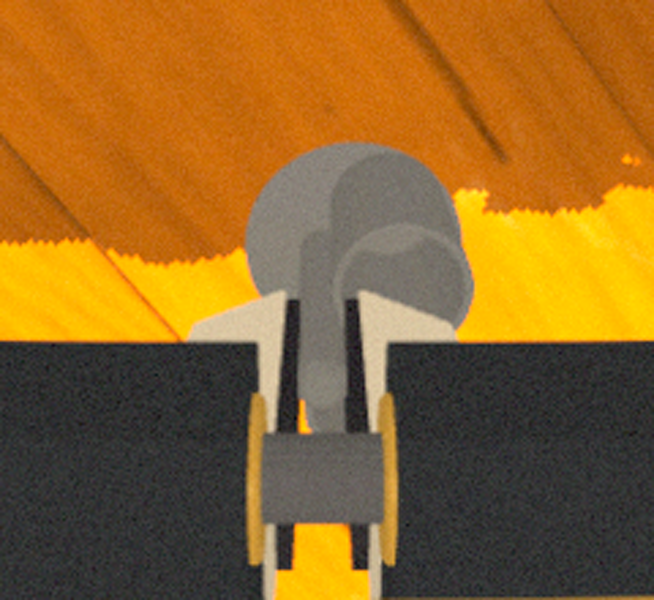

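View pics/s13a.png

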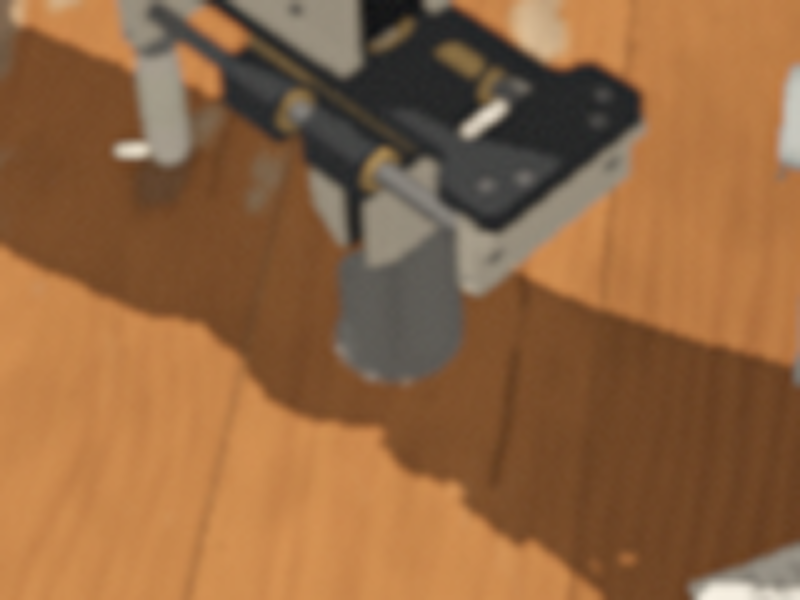

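```bash
python3 -m crank '[[0,0,0,0.08,0],[0,0,0,0.1,0],[0,-0.04,0.04,0.08,0],[0,-0.07,0.07,0.03,0],[0,-0.07,0.07,0,0],[0,-0.07,0.07,0,0],[0,-0.04,0.08,0,0],[0,0,0.1,0,0]]'
python3 -m crank '[[0,0,0.1,0,0],[0,0,0.1,0,0],[0,0,0.1,0,0],[0,0,0.1,0,0],[0,0,0.1,0,0],[0,0,0.1,0,0],[0,0,0.1,0,0],[0,0,0.1,0,0]]'
python3 -m crank '[[0,0,0.1,0,0],[0,0,0.08,0,0],[0,0,0.04,0,0],[0,0,0,0,0],[0,0,0,0,0],[0,0,0,0,0],[0,0,0,0,0],[0,0,0,0,0]]'
python3 - <<'E'
from h import *
s=st(); snap('wrist','w14')
a=cv2.imread('pics/w14.png');cv2.imwrite('pics/w14a.png',cv2.resize(a[60:360,160:480],(640,600),interpolation=cv2.INTER_CUBIC))
E
```

```text
clock: 18.53
position: [0.4363, -0.1479, 0.2019]
ee_rot: [-2.819, -1.385, 0.006]
force: [0.7, -0.4, -0.2]
width: 0.087
clock: 19.2
position: [0.44, 0.1745, 0.2022]
ee_rot: [2.817, 1.391, -0.002]
force: [1.9, -1.2, -1.5]
width: 0.086
clock: 19.87
position: [0.4412, 0.2595, 0.2027]
ee_rot: [2.817, 1.389, -0.001]
force: [0.8, -0.1, -0.4]
width: 0.086
t 19.87 pos [0.4412 0.2595 0.2027] rot [ 2.817e+00  1.389e+00 -1.000e-03] F [ 0.8 -0.1 -0.4] w 0.086 q [-0.22  0.32 -0.53  1.83  0.18  1.05 -1.47]
```

View pics/w14a.png

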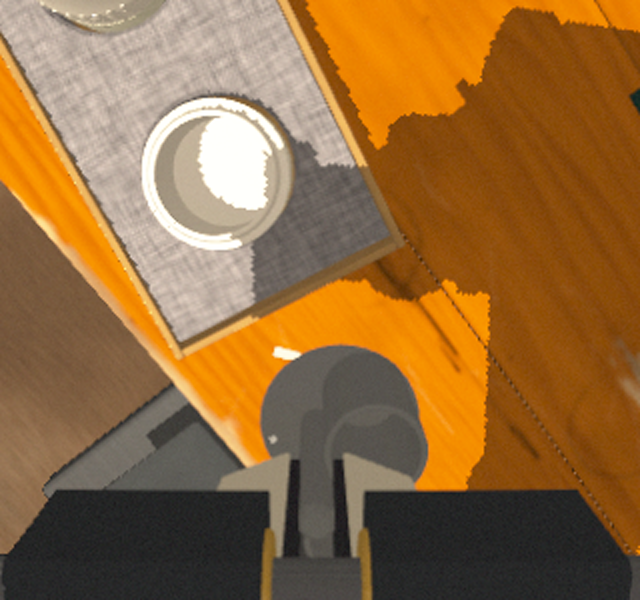

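Run:
```python
from h import *
s=arm.observe()
b=onz('w14',(269,146.25),.047); print('base',b)
c=onz('w14',(329.75,272),.167); print('disc',c, c-np.array([.4412,.2595,.167]))
print(np.linalg.norm(onz('w14',(290.5,272),.167)-onz('w14',(369,272),.167)), 'top',onz('w14',(329.75,233),.167))
n=None
# wide socket mouth in hand
W=lambda x,y:(160+x/2,60+y/2)
print('wide', onz('w14',W(377,452),.2127)-np.array([.4412,.2595,.2127]))
```

```text
base [0.44838409 0.33736949 0.047     ]
disc [0.44567882 0.25390447 0.167     ] [ 0.00447882 -0.00559553  0.        ]
0.04641832392291131 top [0.46001809 0.2729717  0.167     ]
wide [ 0.01675534 -0.00145874  0.        ]
```

```bash
python3 -m crank '[[0,0.0035,0.08,0,0],[0,0,0.08,0,0],[0,0,0.0485,-0.04,0],[0,0,0,-0.08,0],[0,0,0,-0.07,0],[0,0,0,-0.035,0],[0,0,0,0,0],[0,0,0,0,0]]'
python3 - <<'E'
from h import *
s=st(); snap('wrist','w15');snap('side','s15');snap('scene','c15')
a=cv2.imread('pics/w15.png');cv2.imwrite('pics/w15a.png',cv2.resize(a[160:360,200:440],(720,600),interpolation=cv2.INTER_CUBIC))
a=cv2.imread('pics/s15.png');cv2.imwrite('pics/s15a.png',cv2.resize(a[100:210,230:370],(764,600),interpolation=cv2.INTER_CUBIC))
a=cv2.imread('pics/c15.png');cv2.imwrite('pics/c15a.png',cv2.resize(a[270:390,210:370],(800,600),interpolation=cv2.INTER_CUBIC))
E
```

```text
clock: 20.58
position: [0.4424, 0.3437, 0.1127]
ee_rot: [2.817, 1.391, -0.002]
force: [0.0, -0.5, 0.3]
width: 0.082
t 20.58 pos [0.4424 0.3437 0.1127] rot [ 2.817e+00  1.391e+00 -2.000e-03] F [ 0.  -0.5  0.3] w 0.082 q [-0.39  0.49 -0.5   1.82  0.29  0.9  -1.68]
```

View pics/w15a.png

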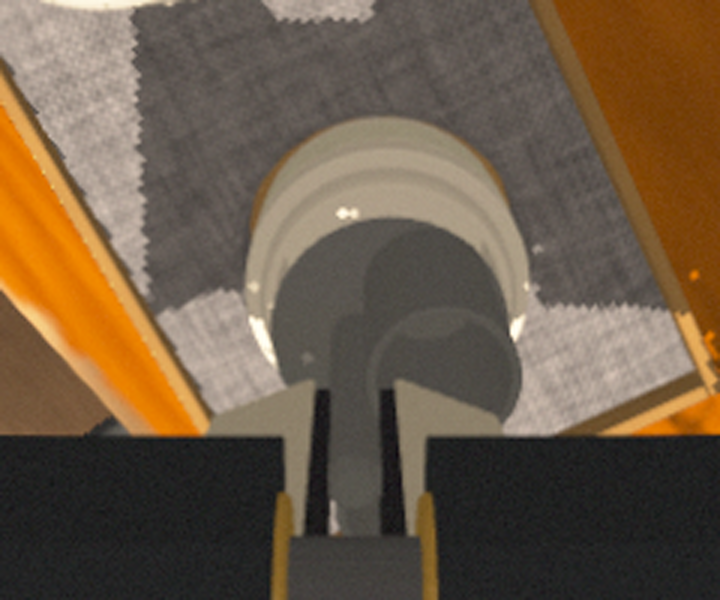

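View pics/s15a.png

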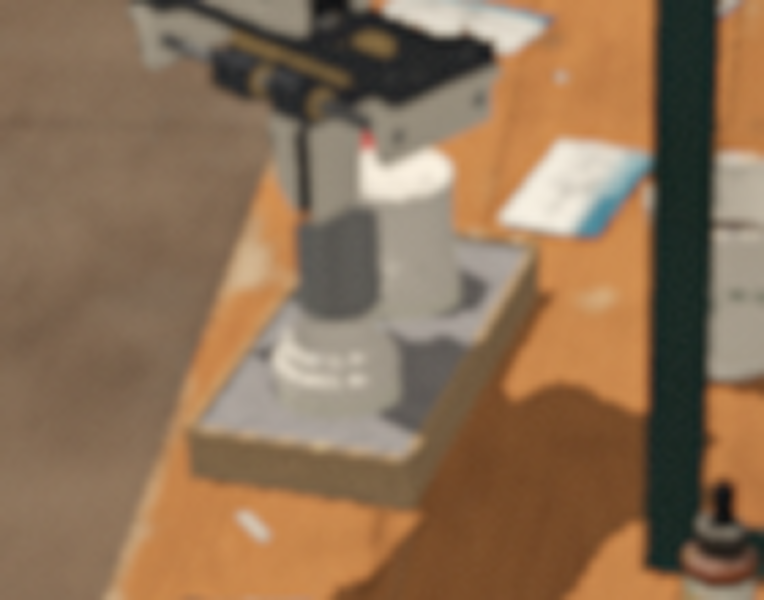

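View pics/c15a.png

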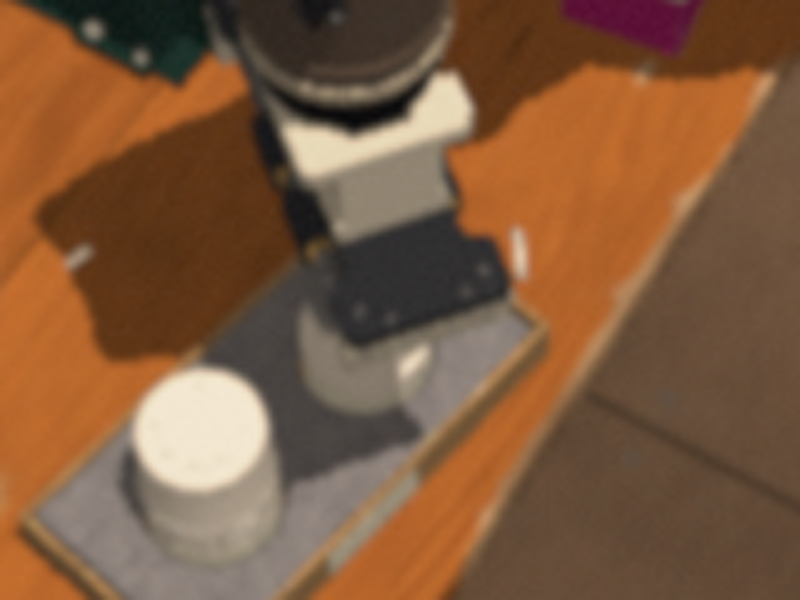

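```bash
python3 - <<'E'
from h import *
W=lambda x,y:(200+x/3,160+y/3)
c=np.array([.607,.795])
d=onz('w15',W(390,217),.0777)[:2]-.0235*c; print('disc',d, d-[.4424,.3437])
# base: neck outer/shoulder edge top (z .047, r 32) and rim
for y,z,r in [(152,.047,.032),(118,.004,.030)]:
  print('base',onz('w15',W(386.5,y),z)[:2]-r*c)
for x,y in [(245,280),(528,280)]: print(onz('w15',W(x,y),.047))
E
python3 - <<'E'
import cv2
a=cv2.imread('pics/w15.png')[190:290,270:390];a=cv2.convertScaleAbs(a,alpha=1.6)
cv2.imwrite('pics/w15b.png',cv2.resize(a,(720,600),interpolation=cv2.INTER_CUBIC))
E
```

```text
disc [0.44730251 0.33885394] [ 0.00490251 -0.00484606]
base [0.44598876 0.3369066 ]
base [0.44800005 0.33757728]
[0.42303601 0.35831372 0.047     ]
[0.47304632 0.32006863 0.047     ]
```

View pics/w15b.png

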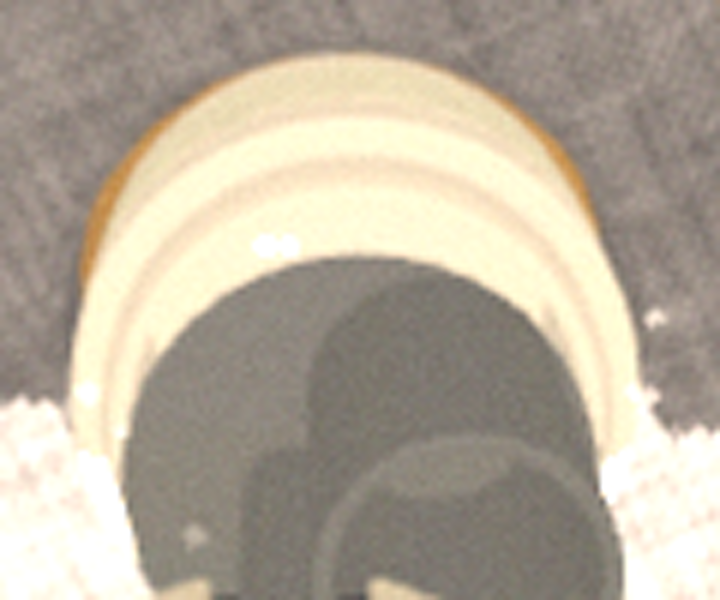

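```bash
python3 -m crank '[[0,0.001,-0.002,-0.03,0],[0,0,0,-0.03,0],[0,0,0,-0.02,0],[0,0,0,-0.02,0],[0,0,0,-0.015,0],[0,0,0,-0.015,0],[0,0,0,0,0],[0,0,0,0,0]]'
```

```text
clock: 21.4
position: [0.4426, 0.3436, 0.0606]
ee_rot: [2.816, 1.392, -0.001]
force: [0.1, 0.4, -0.2]
width: 0.084
```

```bash
python3 -m crank '[[0,0,0,-0.01,0],[0,0,0,-0.01,0],[0,0,0,-0.008,0],[0,0,0,-0.004,0],[0,0,0,0,0],[0,0,0,0,0],[0,0,0,0,0],[0,0,0,0,0]]'
```

```text
clock: 22.07
position: [0.4428, 0.3437, 0.0483]
ee_rot: [-2.816, -1.392, -0.0]
force: [-0.9, -0.2, -0.4]
width: 0.086
```

```bash
python3 -m crank '[[0,0,0,-0.004,0],[0,0,0,0,0],[0,0,0,-0.004,0],[0,0,0,0,0],[0,0,0,0,0],[0,0,0,0,0],[0,0,0,0,0],[0,0,0,0,0]]'
```

```text
clock: 22.73
position: [0.4429, 0.3441, 0.0463]
ee_rot: [-2.816, -1.392, -0.002]
force: [-4.2, -3.6, 14.2]
width: 0.083
```

```bash
python3 -m crank '[[0,0,0,0.003,0],[0.35,0,0,0,0],[0.35,0,0,0,0],[0.35,0,0,0,0],[0.35,0,0,0.02,0],[0.35,0,0,0.06,0],[0.35,0,0,0.1,0],[0.35,0,0,0.1,0]]'
python3 -m crank '[[0.35,0,0,0.1,0],[0.35,0,-0.05,0.05,0],[0.35,0,-0.1,0,0],[0.35,0,-0.08,0,0],[0.35,0,0,0,0],[0.35,0,0,0,0],[0.35,0,0,0,0],[0.35,0,0,0,0]]'
python3 - <<'E'
from h import *
s=st(); snap('wrist','w16')
a=cv2.imread('pics/w16.png');cv2.imwrite('pics/w16a.png',cv2.resize(a[60:240,200:440],(800,600),interpolation=cv2.INTER_CUBIC))
E
```

```text
clock: 23.4
position: [0.4418, 0.343, 0.159]
ee_rot: [2.816, 1.392, -0.005]
force: [1.3, 0.3, 0.2]
width: 0.349
clock: 24.07
position: [0.4425, 0.2529, 0.2184]
ee_rot: [-2.815, -1.394, -0.001]
force: [0.2, 0.6, 0.8]
width: 0.348
t 24.07 pos [0.4425 0.2529 0.2184] rot [-2.815e+00 -1.394e+00 -1.000e-03] F [0.2 0.6 0.8] w 0.348 q [-0.2   0.3  -0.54  1.81  0.17  1.08 -1.45]
```

View pics/w16.png

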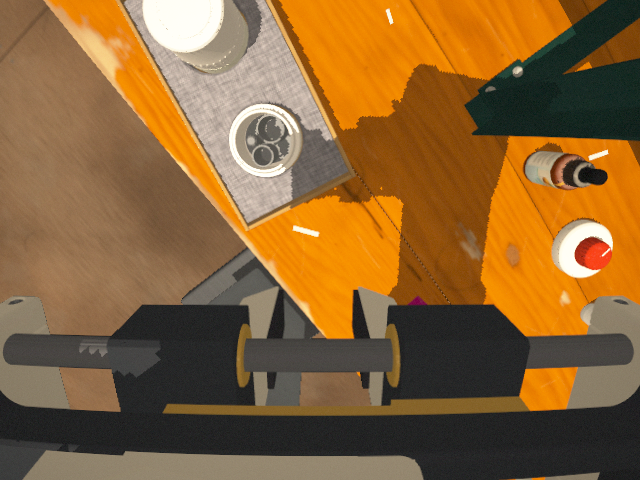

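View pics/w16a.png

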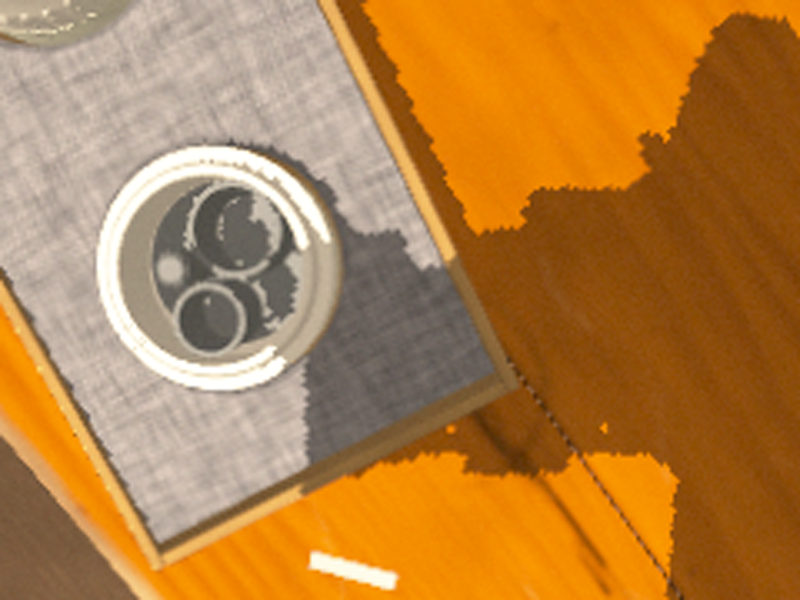

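Run:
```python
from h import *
W=lambda x,y:(200+x/3.333,60+y/3.333)
n,w,p=onz('w16',W(212,317),.057),onz('w16',W(241,229),.057),onz('w16',W(172,268),.074)
r=ins(n,w);print('n',n,'w',w,'post',p,r); print('base',onz('w16',W(220,268),.047))
```

```text
n [0.4402322  0.32831407 0.057     ] w [0.46028405 0.34096205 0.057     ] post [0.44246945 0.34278908 0.074     ] (array([0.4492679 , 0.33855973]), np.float64(22.70186536193532), array([0.44372344, 0.3427441 ]), np.float64(0.02370754918323746))
base [0.44860429 0.33736894 0.047     ]
```

```bash
python3 -m crank '[[0.5,-0.007,-0.1,0,-0.08],[0.5,-0.007,-0.1,0,-0.08],[0.5,-0.007,-0.1,0,-0.08],[0.5,-0.007,-0.1,0,-0.09],[0.5,-0.007,-0.1,0,0],[0.5,-0.007,-0.1,0,0],[0.5,-0.007,-0.1,0,0],[0.5,-0.007,-0.1,0,0]]' 20
python3 -m crank '[[0.5,0,-0.1,0,0],[0.5,0,-0.1,0,0],[0.5,0,-0.1,0,0],[0.5,0,-0.045,0,0],[0.5,0,0,0,0],[0.5,0,0,0,0],[0.5,0,0,0,0],[0.5,0,0,0,0]]'
python3 - <<'E'
from h import *
s=st(); snap('wrist','w17');print(load('w17')[2][:,0])
a=cv2.imread('pics/w17.png');cv2.imwrite('pics/w17a.png',cv2.resize(a[120:300,200:440],(800,600),interpolation=cv2.INTER_CUBIC))
E
```

```text
clock: 24.78
position: [0.4204, -0.0692, 0.2183]
ee_rot: [-3.013, -0.89, -0.001]
force: [0.8, -0.0, 0.5]
width: 0.497
clock: 25.45
position: [0.4209, -0.2045, 0.2181]
ee_rot: [-3.012, -0.891, -0.0]
force: [0.5, 0.5, -0.0]
width: 0.498
t 25.45 pos [ 0.4209 -0.2045  0.2181] rot [-3.012 -0.891 -0.   ] F [ 0.5  0.5 -0. ] w 0.498 q [ 0.48  0.19 -0.17  1.92  0.04  1.03 -0.7 ]
[ 5.44700993e-01 -8.38630067e-01 -6.62532808e-04  0.00000000e+00]
```

View pics/w17.png

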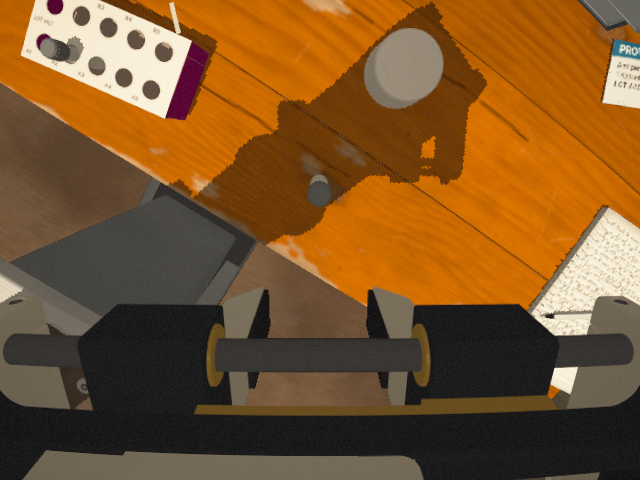

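View pics/w17a.png

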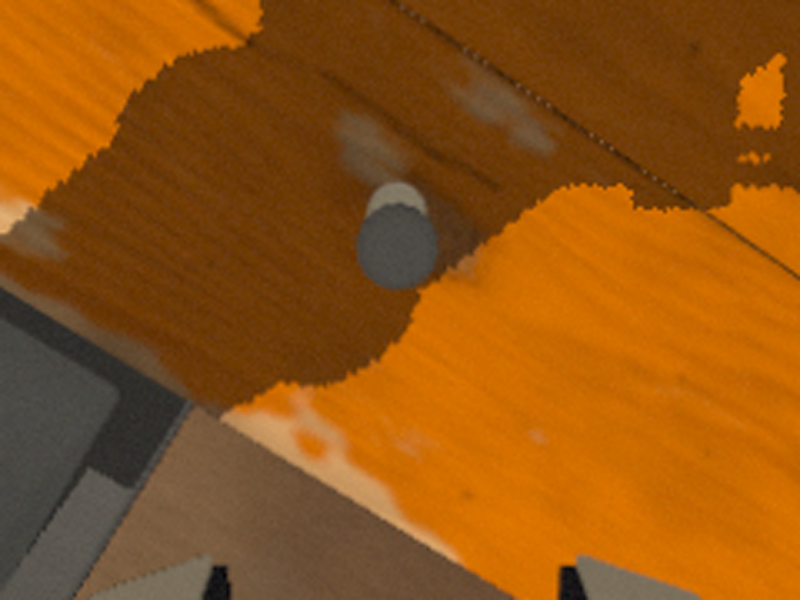

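Run:
```python
from h import *
v=onz('w17',(319.4,194.4),.082);print(v, (v-np.array([.4209,-.2045,0]))/.4, 'lid',onz('w17',(408,62),.053), 'tube cap',onz('w17',(51,47),.084))
```

```text
[ 0.44539994 -0.1906183   0.082     ] [0.06124985 0.03470424 0.205     ] lid [ 0.57570054 -0.19425203  0.053     ] tube cap [0.43059979 0.05000941 0.084     ]
```

```bash
python3 -m crank '[[0.5,0.061,0.035,0,0],[0.5,0,0,-0.1,0],[0.5,0,0,-0.1,0],[0.5,0,0,-0.05,0],[0.5,0,0,0,0],[0.5,0,0,0,0],[0.5,0,0,0,0],[0.5,0,0,0,0]]' 20
python3 - <<'E'
from h import *
s=st(); snap('wrist','w18')
a=cv2.imread('pics/w18.png');cv2.imwrite('pics/w18a.png',cv2.resize(a[180:400,180:460],(764,600),interpolation=cv2.INTER_CUBIC))
E
```

```text
clock: 26.17
position: [0.4462, -0.1925, 0.12]
ee_rot: [3.012, 0.887, 0.004]
force: [0.1, -0.0, -0.3]
width: 0.502
t 26.17 pos [ 0.4462 -0.1925  0.12  ] rot [3.012 0.887 0.004] F [ 0.1 -0.  -0.3] w 0.502 q [ 0.44  0.33 -0.18  2.01  0.08  0.8  -0.78]
```

View pics/w18a.png

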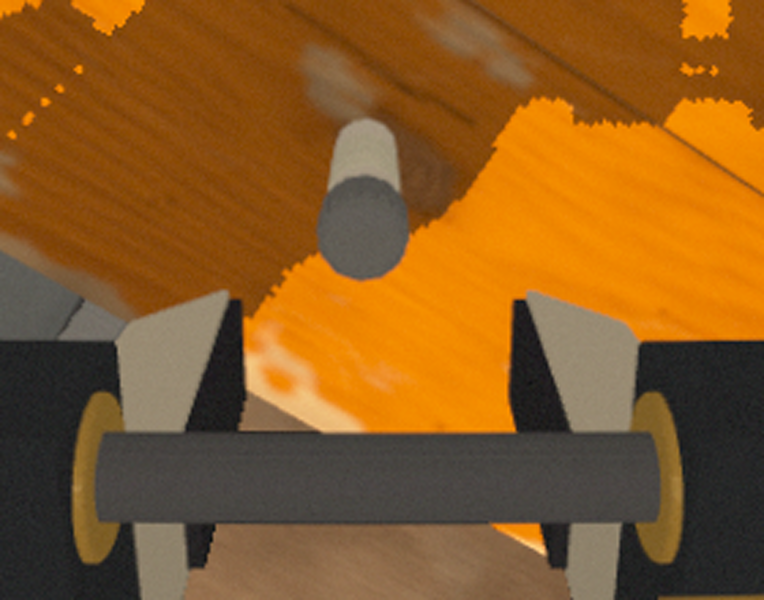

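Run:
```python
from h import *
s=st()
v=onz('w18',(180+363/2.7286,180+230/2.7286),.082);print(v,(v-s['position'])/.4)
```

```text
t 26.22 pos [ 0.4461 -0.1927  0.1199] rot [3.012 0.887 0.004] F [0.1 0.1 0.4] w 0.505 q [ 0.44  0.33 -0.18  2.01  0.08  0.8  -0.78]
[ 0.44702673 -0.18933801  0.082     ] [ 0.00238968  0.00831109 -0.09478055]
```

```bash
python3 -m crank '[[0.5,0.0025,0.008,-0.03,0],[0.5,0,0,-0.06,0],[0.5,0,0,-0.05,0],[0.5,0,0,-0.028,0],[0.5,0,0,0,0],[0,0,0,0,0],[0,0,0,0,0],[0,0,0,0,0]]' 20
python3 -m crank '[[0,0,0,0,0],[0,0,0,0,0],[0,0,0,0,0],[0,0,0,0,0],[0,0,0,0.03,0],[0,0,0,0.06,0],[0,0,0,0.1,0],[0,0,0,0.1,0]]' 20
python3 - <<'E'
from h import *
s=st(); snap('wrist','w19')
a=cv2.imread('pics/w19.png');cv2.imwrite('pics/w19a.png',cv2.resize(a[180:400,180:460],(764,600),interpolation=cv2.INTER_CUBIC))
E
```

```text
clock: 26.88
position: [0.4468, -0.1895, 0.0522]
ee_rot: [3.013, 0.886, 0.003]
force: [0.0, 0.2, 0.8]
width: 0.332
clock: 27.55
position: [0.4446, -0.1887, 0.1676]
ee_rot: [-3.012, -0.887, 0.003]
force: [1.0, -1.0, -0.8]
width: 0.212
t 27.55 pos [ 0.4446 -0.1887  0.1676] rot [-3.012e+00 -8.870e-01  3.000e-03] F [ 1.  -1.  -0.8] w 0.212 q [ 0.44  0.27 -0.19  1.96  0.06  0.92 -0.77]
```

View pics/w19a.png

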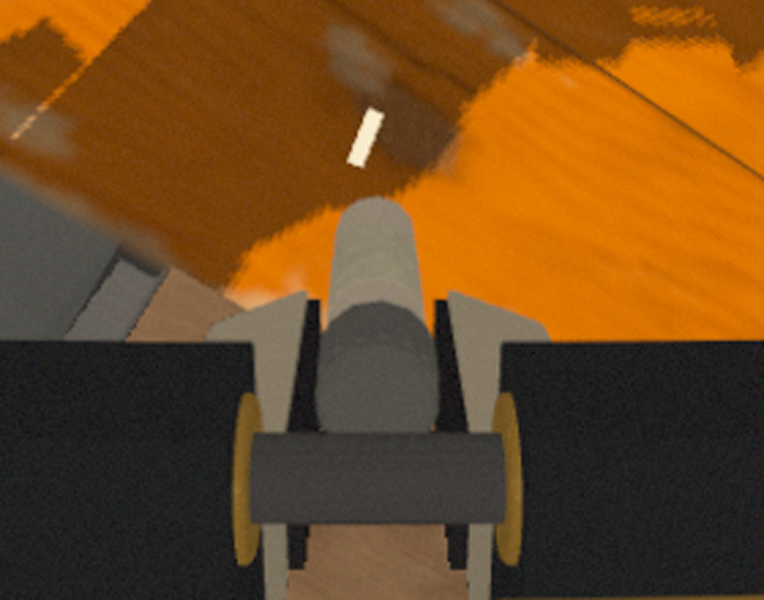

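```bash
python3 -m crank '[[0,0,0.02,0.08,0],[0,-0.01,0.1,0.01,0],[0,-0.01,0.1,0,0],[0,-0.01,0.1,0,0],[0,-0.01,0.1,0,0],[0,-0.01,0.1,0,0],[0,-0.01,0.1,0,0],[0,-0.01,0.1,0,0]]'
python3 -m crank '[[0,-0.01,0.1,0,0],[0,0,0.1,0,0],[0,0,0.1,0,0],[0,0,0.1,0,0],[0,0,0.09,0,0],[0,0,0.04,0,0],[0,0,0,0,0],[0,0,0,0,0]]'
python3 - <<'E'
from h import *
s=st(); snap('wrist','w20')
a=cv2.imread('pics/w20.png');cv2.imwrite('pics/w20a.png',cv2.resize(a[60:360,180:460],(560,600),interpolation=cv2.INTER_CUBIC))
E
```

```text
clock: 28.27
position: [0.4171, 0.1005, 0.2032]
ee_rot: [3.014, 0.886, 0.001]
force: [1.0, 0.2, -0.0]
width: 0.208
clock: 28.93
position: [0.4132, 0.3114, 0.2026]
ee_rot: [3.013, 0.89, -0.001]
force: [-0.2, -0.7, -1.6]
width: 0.21
t 28.93 pos [0.4132 0.3114 0.2026] rot [ 3.013e+00  8.900e-01 -1.000e-03] F [-0.2 -0.7 -1.6] w 0.21 q [-0.35  0.32 -0.51  1.82  0.18  1.05 -1.92]
```

View pics/w20.png

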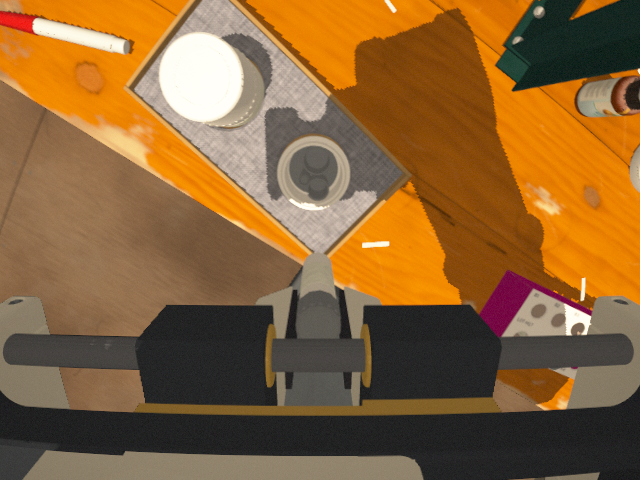

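Run:
```python
import cv2
a=cv2.imread('pics/w20.png')[120:220,260:380];a=cv2.convertScaleAbs(a,alpha=1.6)
cv2.imwrite('pics/w20b.png',cv2.resize(a,(720,600),interpolation=cv2.INTER_CUBIC))
```

```text
(no output)
```

View pics/w20b.png

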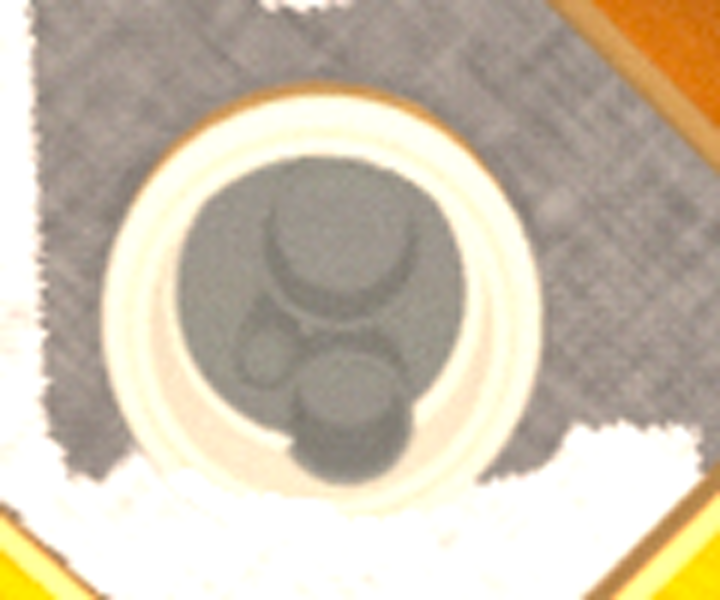

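Run:
```python
from h import *
W=lambda x,y:(260+x/6,120+y/6)
n,w,p=onz('w20',W(350,424),.057),onz('w20',W(340,243),.057),onz('w20',W(268,357),.074)
print('n',n,'w',w,'p',p,ins(n,w),'base',onz('w20',W(322,318-0),.047))
# vial in hand: foot seen at (318,253+)?
s=st()
```

```text
n [0.43855077 0.32683067 0.057     ] w [0.45896262 0.34172312 0.057     ] p [0.44230474 0.34228158 0.074     ] (array([0.4475039 , 0.33812274]), np.float64(26.57404125973812), array([0.44168952, 0.34192314]), np.float64(0.025267145603159635)) base [0.44797131 0.33774654 0.047     ]
t 28.98 pos [0.4136 0.3102 0.2026] rot [ 3.013e+00  8.870e-01 -1.000e-03] F [ 0.8 -0.4  0.5] w 0.211 q [-0.35  0.32 -0.5   1.82  0.18  1.05 -1.92]
```

```bash
python3 -m crank '[[0,0.06,0.04,0,0],[0,0.0535,0.0395,-0.03,0],[0,0,0,-0.07,0],[0,0,0,-0.07,0],[0,0,0,-0.035,0],[0,0,0,0,0],[0,0,0,0,0],[0,0,0,0,0]]'
python3 - <<'E'
from h import *
s=st(); snap('wrist','w21')
print(proj('w20',[[.4136,.3102,.1504]]))
P=s['position']; print('foot proj',proj('w21',[P-[0,0,.0522],P-[0,0,.034]]),'sockets',proj('w21',[[.4590,.3420,.057],[.439,.3285,.057]]))
a=cv2.imread('pics/w21.png')[180:300,250:410];a=cv2.convertScaleAbs(a,alpha=1.6)
cv2.imwrite('pics/w21b.png',cv2.resize(a,(800,600),interpolation=cv2.INTER_CUBIC))
E
```

```text
clock: 29.65
position: [0.46, 0.3422, 0.1223]
ee_rot: [-3.014, -0.885, -0.002]
force: [0.4, 0.5, -0.2]
width: 0.204
t 29.65 pos [0.46   0.3422 0.1223] rot [-3.014e+00 -8.850e-01 -2.000e-03] F [ 0.4  0.5 -0.2] w 0.204 q [-0.4   0.49 -0.46  1.78  0.27  0.93 -1.98]
[[319.07249236 260.58959155]]
foot proj [[317.05914946 260.23080445]
 [316.99990062 270.501755  ]] sockets [[316.51509165 255.15044993]
 [317.32908474 288.52141514]]
```

View pics/w21b.png

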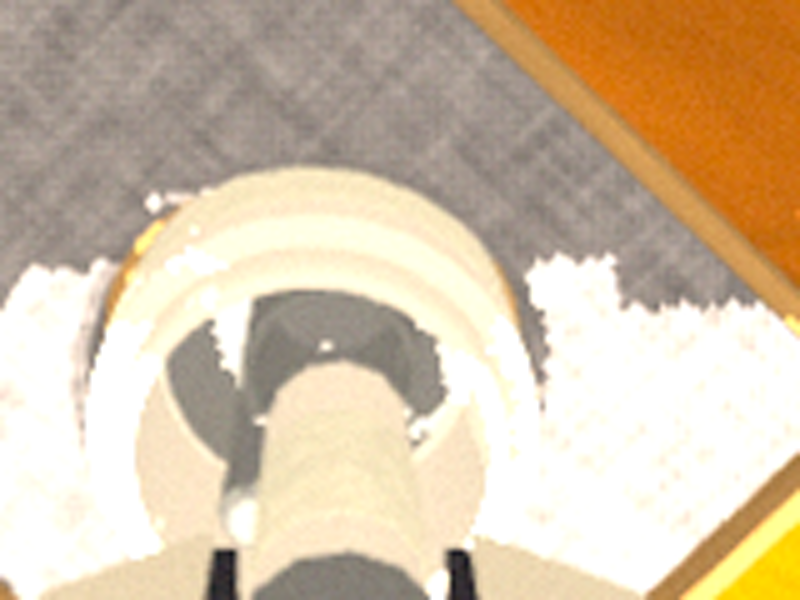

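```bash
python3 -m crank '[[0,-0.001,-0.001,-0.025,0],[0,0,0,-0.025,0],[0,0,0,-0.02,0],[0,0,0,-0.02,0],[0,0,0,-0.015,0],[0,0,0,-0.01,0],[0,0,0,0,0],[0,0,0,0,0]]'
```

```text
clock: 30.37
position: [0.4585, 0.3422, 0.0747]
ee_rot: [3.014, 0.887, -0.001]
force: [-0.3, 0.4, 0.2]
width: 0.208
```

```bash
python3 -m crank '[[0,0,0,-0.01,0],[0,0,0,-0.008,0],[0,0,0,-0.005,0],[0,0,0,0,0],[0,0,0,-0.003,0],[0,0,0,-0.003,0],[0,0,0,0,0],[0,0,0,0,0]]'
python3 - <<'E'
from h import *
s=st(); snap('wrist','w22')
a=cv2.imread('pics/w22.png')[160:360,200:440]
cv2.imwrite('pics/w22b.png',cv2.resize(a,(720,600),interpolation=cv2.INTER_CUBIC))
E
```

```text
clock: 31.03
position: [0.4591, 0.3425, 0.0638]
ee_rot: [-3.014, -0.887, -0.001]
force: [0.1, -1.0, 4.3]
width: 0.209
t 31.03 pos [0.4591 0.3425 0.0638] rot [-3.014e+00 -8.870e-01 -1.000e-03] F [ 0.1 -1.   4.3] w 0.209 q [-0.43  0.56 -0.43  1.84  0.31  0.81 -2.02]
```

View pics/w22b.png

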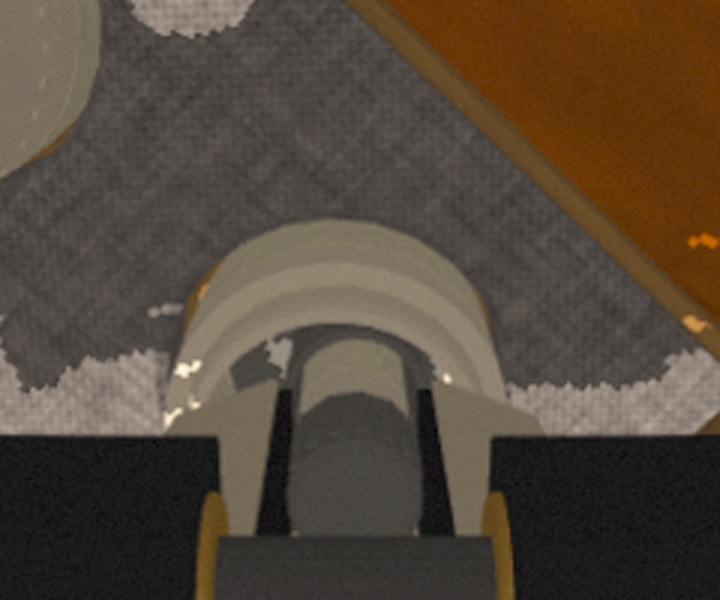

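```bash
python3 -m crank '[[0.4,0,0,0,0],[0.4,0,0,0,0],[0.4,0,0,0,0],[0.4,0,0,0.03,0],[0.4,0,0,0.07,0],[0.4,0,0,0.1,0],[0.4,0,0,0.1,0],[0.4,-0.04,-0.04,0.05,0]]'
python3 -m crank '[[0.4,-0.04,-0.09,0,0],[0.4,-0.04,-0.09,0,0],[0.4,-0.04,-0.09,0,0],[0.4,-0.02,-0.1,0,0],[0.4,0,-0.1,0,0],[0.4,0,-0.1,0,0],[0.4,0,-0.1,0,0],[0.4,0,-0.09,0,0]]'
python3 -m crank '[[0.4,0,0,0,0],[0.4,0,0,0,0],[0.4,0,0,0,0],[0.4,0,0,0,0],[0.4,0,0,0,0],[0.4,0,0,0,0],[0.4,0,0,0,0],[0.4,0,0,0,0]]'
python3 - <<'E'
from h import *
s=st(); snap('wrist','w23'); snap('scene','c23'); snap('side','s23')
a=cv2.imread('pics/c23.png')[300:390,230:350]
cv2.imwrite('pics/c23a.png',cv2.resize(a,(800,600),interpolation=cv2.INTER_CUBIC))
E
```

```text
clock: 31.75
position: [0.4454, 0.3299, 0.2088]
ee_rot: [-3.009, -0.887, -0.011]
force: [0.6, -0.5, 1.1]
width: 0.401
clock: 32.42
position: [0.3862, 0.02, 0.2043]
ee_rot: [3.013, 0.886, 0.002]
force: [0.7, -0.5, -0.6]
width: 0.403
clock: 33.08
position: [0.3867, 0.0227, 0.2033]
ee_rot: [-3.013, -0.888, 0.0]
force: [-0.1, 0.7, 0.2]
width: 0.397
t 33.08 pos [0.3867 0.0227 0.2033] rot [-3.013 -0.888  0.   ] F [-0.1  0.7  0.2] w 0.397 q [ 0.14  0.08 -0.36  2.1   0.04  0.97 -1.23]
```

View pics/w23.png

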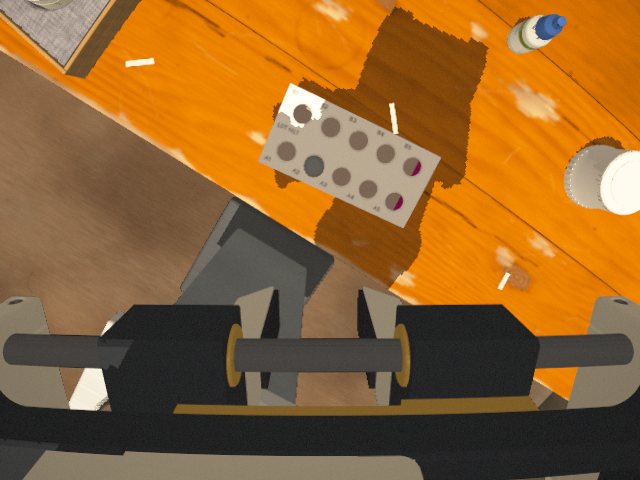

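View pics/c23a.png

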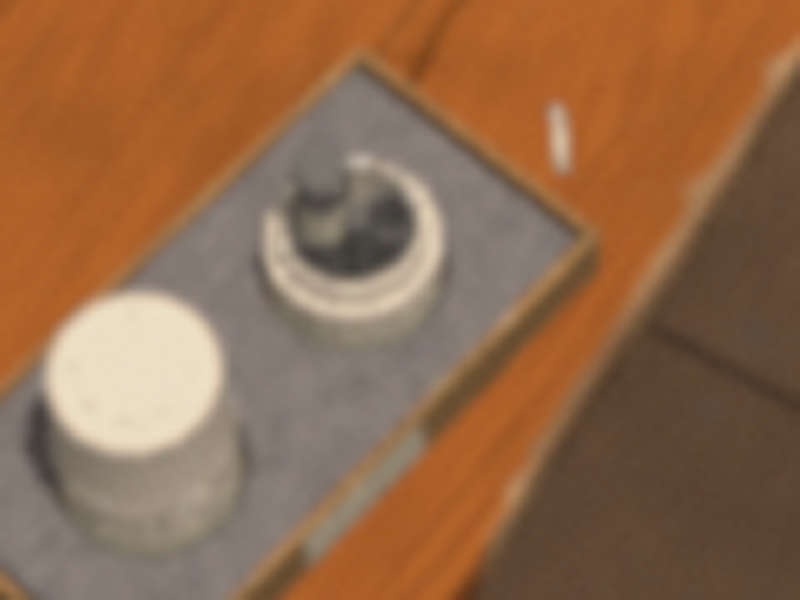

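Run:
```python
from h import *
a=cv2.imread('pics/w23.png')[60:240,240:480]
cv2.imwrite('pics/w23a.png',cv2.resize(a,(800,600),interpolation=cv2.INTER_CUBIC))
s=st(); v=onz('w23',(314,166),.084); print(v,(v-s['position'])/.4)
print([onz('w23',p,.054) for p in [(292,84),(440,157),(405,227),(260,160)]])
```

```text
t 33.23 pos [0.3867 0.0223 0.2033] rot [-3.014 -0.887  0.   ] F [ 0.8 -0.3 -1.1] w 0.396 q [ 0.15  0.08 -0.36  2.1   0.04  0.97 -1.23]
[0.42965237 0.05335757 0.084     ] [ 0.10728372  0.07753286 -0.29820996]
[array([0.47265662, 0.10237266, 0.054     ]), array([ 0.49200723, -0.03296009,  0.054     ]), array([ 0.42649705, -0.04433749,  0.054     ]), array([0.40688457, 0.09321836, 0.054     ])]
```

View pics/w23a.png

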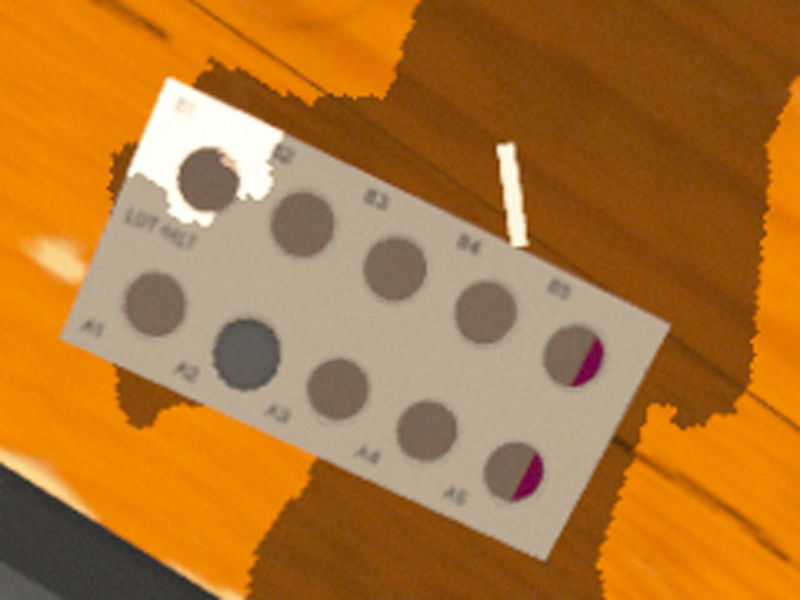

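```bash
python3 -m crank '[[0.4,0.055,0.04,0,0],[0.4,0.052,0.037,0,0],[0.4,0,0,-0.08,0],[0.4,0,0,-0.08,0],[0.4,0,0,-0.04,0],[0.4,0,0,0,0],[0.4,0,0,0,0],[0.4,0,0,0,0]]' 20
python3 - <<'E'
from h import *
s=st(); snap('wrist','w24')
a=cv2.imread('pics/w24.png')[180:400,180:460]
cv2.imwrite('pics/w24a.png',cv2.resize(a,(764,600),interpolation=cv2.INTER_CUBIC))
E
```

```text
clock: 33.9
position: [0.4303, 0.0532, 0.1244]
ee_rot: [3.014, 0.887, 0.002]
force: [0.5, -0.1, -0.3]
width: 0.399
t 33.9 pos [0.4303 0.0532 0.1244] rot [3.014e+00 8.870e-01 2.000e-03] F [ 0.5 -0.1 -0.3] w 0.399 q [ 0.06  0.27 -0.37  2.11  0.14  0.79 -1.39]
```

View pics/w24a.png

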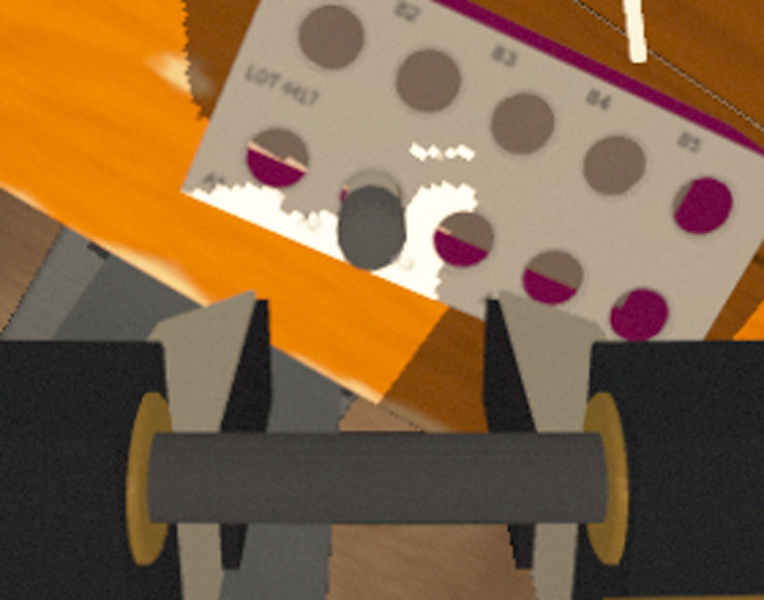

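Run:
```python
from h import *
s=st(); v=onz('w24',(316.3,265.5),.084); print(v,(v-s['position'])/.4)
```

```text
t 33.95 pos [0.4306 0.0532 0.1247] rot [3.014 0.887 0.004] F [ 0.3  0.6 -0.2] w 0.398 q [ 0.06  0.27 -0.37  2.11  0.14  0.78 -1.39]
[0.43074853 0.05397604 0.084     ] [ 0.00031678  0.00186681 -0.10163948]
```

```bash
python3 -m crank '[[0.4,0,0.002,-0.05,0],[0.4,0,0,-0.06,0],[0.4,0,0,-0.04,0],[0.4,0,0,-0.025,0],[0.4,0,0,0,0],[0,0,0,0,0],[0,0,0,0,0],[0,0,0,0,0]]' 15
python3 -m crank '[[0,0,0,0,0],[0,0,0,0,0],[0,0,0,0,0],[0,0,0,0,0],[0,0,0,0,0],[0,0,0,0.02,0],[0,0,0,0.03,0],[0,0,0,0.03,0]]' 20
python3 - <<'E'
from h import *
s=st(); snap('wrist','w25'); snap('side','s25')
a=cv2.imread('pics/w25.png')[180:400,180:460]
cv2.imwrite('pics/w25a.png',cv2.resize(a,(764,600),interpolation=cv2.INTER_CUBIC))
a=cv2.imread('pics/s25.png')[160:280,200:360]
cv2.imwrite('pics/s25a.png',cv2.resize(a,(800,600),interpolation=cv2.INTER_CUBIC))
E
```

```text
clock: 34.62
position: [0.4306, 0.054, 0.0546]
ee_rot: [3.014, 0.886, 0.004]
force: [-0.6, -0.7, -0.1]
width: 0.232
clock: 35.28
position: [0.4291, 0.0538, 0.086]
ee_rot: [-3.014, -0.887, 0.002]
force: [0.4, 0.0, -0.7]
width: 0.157
t 35.28 pos [0.4291 0.0538 0.086 ] rot [-3.014e+00 -8.870e-01  2.000e-03] F [ 0.4  0.  -0.7] w 0.157 q [ 0.04  0.33 -0.36  2.15  0.18  0.69 -1.43]
```

View pics/w25a.png

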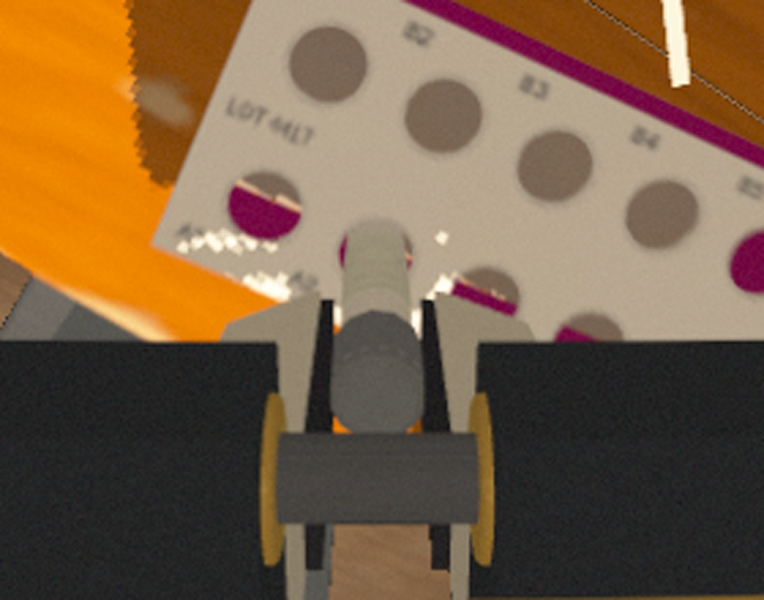

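View pics/s25a.png

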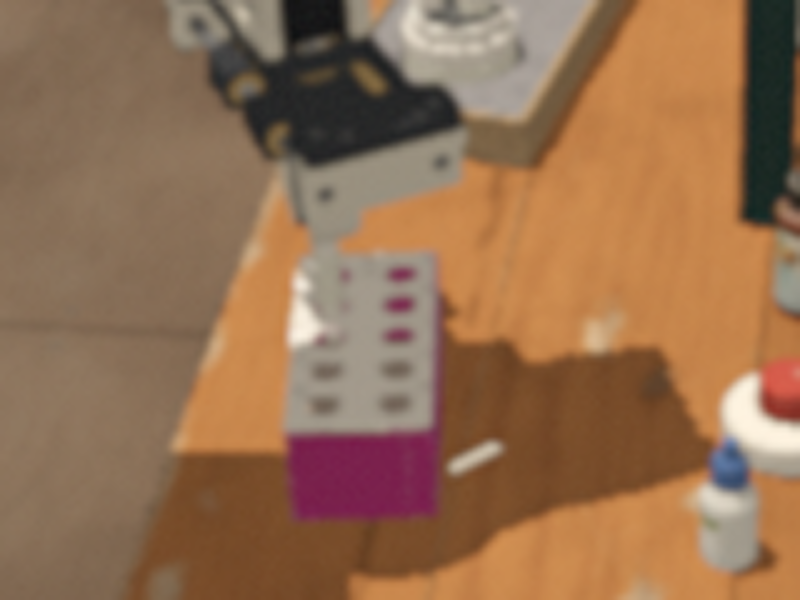

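```bash
python3 -m crank '[[0,0,0,0.05,0],[0,0,0,0.07,0],[0,0,0,0.08,0],[0,0,0,0.06,0],[0,0,0.05,0,0],[0,0.005,0.08,0,0],[0,0.01,0.1,0,0],[0,0.01,0.1,0,0]]'
python3 -m crank '[[0,0,0.1,0,0],[0,0,0.1,0,0],[0,0,0.1,0,0],[0,0,0.055,0,0],[0,0,0,0,0],[0,0,0,0,0],[0,0,0,0,0],[0,0,0,0,0]]'
python3 - <<'E'
from h import *
s=st(); snap('wrist','w26')
P=s['position']; print('foot',proj('w26',[P-[0,0,.0526]]),'nar',proj('w26',[[.4393,.328,.057]]))
a=cv2.imread('pics/w26.png')[120:360,180:460]
cv2.imwrite('pics/w26a.png',cv2.resize(a,(700,600),interpolation=cv2.INTER_CUBIC))
E
```

```text
clock: 36.05
position: [0.4396, 0.1864, 0.1894]
ee_rot: [3.014, 0.883, 0.001]
force: [0.7, -0.4, -0.2]
width: 0.156
clock: 36.72
position: [0.4399, 0.326, 0.189]
ee_rot: [3.013, 0.884, -0.001]
force: [0.4, -0.8, -0.1]
width: 0.159
t 36.72 pos [0.4399 0.326  0.189 ] rot [ 3.013e+00  8.840e-01 -1.000e-03] F [ 0.4 -0.8 -0.1] w 0.159 q [-0.38  0.38 -0.48  1.77  0.2   1.04 -1.93]
foot [[316.94953089 259.84907059]] nar [[314.65036224 227.72863242]]
```

View pics/w26a.png

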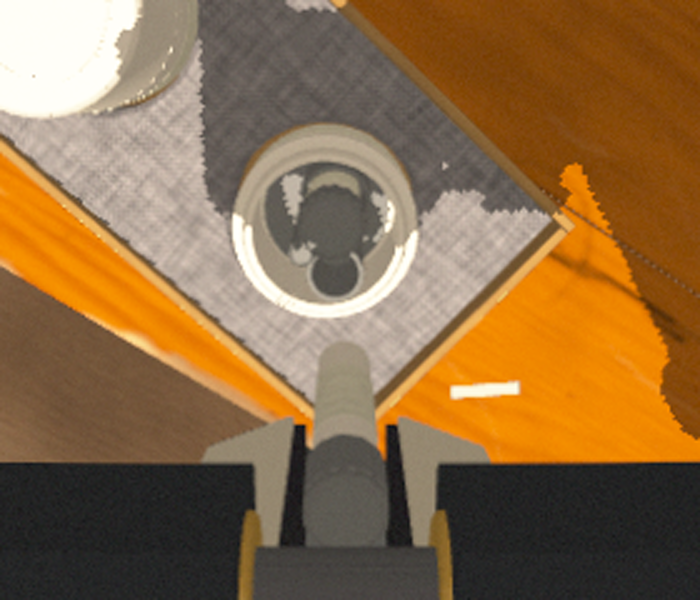

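```bash
python3 -m crank '[[0,-0.002,0.004,-0.04,0],[0,0,0,-0.06,0],[0,0,0,-0.05,0],[0,0,0,-0.025,0],[0,0,0,0,0],[0,0,0,0,0],[0,0,0,0,0],[0,0,0,0,0]]'
python3 - <<'E'
from h import *
s=st(); snap('wrist','w27')
P=s['position']; print('foot',proj('w27',[P-[0,0,.0526]]),'nar',proj('w27',[[.4391,.3275,.057]]))
a=cv2.imread('pics/w27.png')[200:320,240:400]; a=cv2.convertScaleAbs(a,alpha=1.3)
cv2.imwrite('pics/w27a.png',cv2.resize(a,(800,600),interpolation=cv2.INTER_CUBIC))
E
```

```text
clock: 37.43
position: [0.4395, 0.3299, 0.1206]
ee_rot: [-3.013, -0.886, -0.003]
force: [0.1, -0.7, 0.4]
width: 0.164
t 37.43 pos [0.4395 0.3299 0.1206] rot [-3.013e+00 -8.860e-01 -3.000e-03] F [ 0.1 -0.7  0.4] w 0.164 q [-0.4   0.46 -0.46  1.85  0.25  0.9  -1.98]
foot [[317.09718765 260.07377259]] nar [[319.81648271 256.88178677]]
```

View pics/w27a.png

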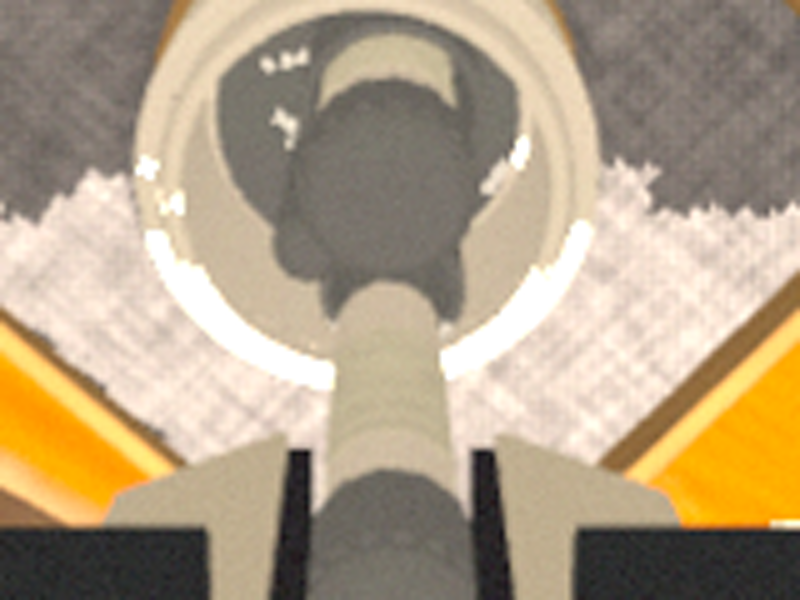

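```bash
python3 -m crank '[[0,-0.0015,-0.005,0,0],[0,0,0,-0.02,0],[0,0,0,-0.02,0],[0,0,0,-0.02,0],[0,0,0,-0.02,0],[0,0,0,0,0],[0,0,0,0,0],[0,0,0,0,0]]'
python3 - <<'E'
from h import *
s=st(); snap('wrist','w28')
a=cv2.imread('pics/w28.png')[180:340,220:420]; a=cv2.convertScaleAbs(a,alpha=1.3)
cv2.imwrite('pics/w28a.png',cv2.resize(a,(750,600),interpolation=cv2.INTER_CUBIC))
E
```

```text
clock: 38.15
position: [0.4381, 0.3275, 0.0872]
ee_rot: [3.014, 0.887, -0.001]
force: [-0.9, -0.7, 0.5]
width: 0.157
t 38.15 pos [0.4381 0.3275 0.0872] rot [ 3.014e+00  8.870e-01 -1.000e-03] F [-0.9 -0.7  0.5] w 0.157 q [-0.41  0.5  -0.44  1.88  0.28  0.83 -2.  ]
```

View pics/w28a.png

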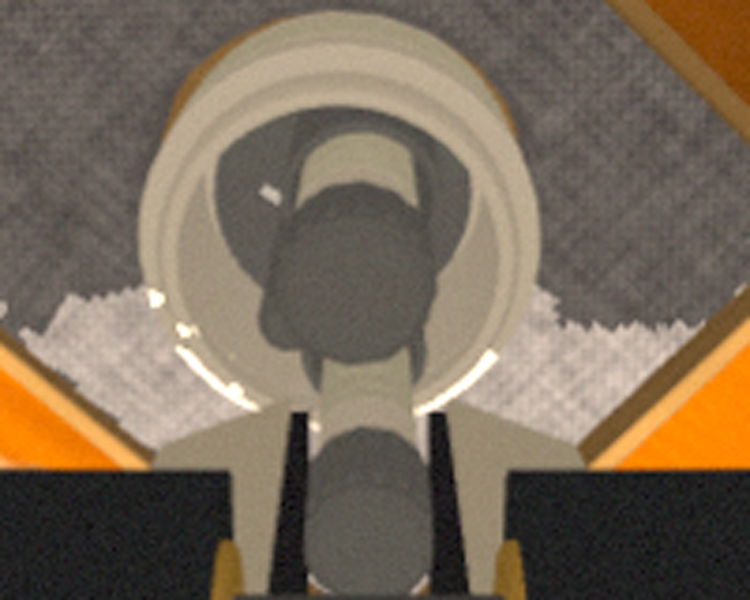

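```bash
python3 -m crank '[[0,0.001,0.001,-0.02,0],[0,0,0,-0.015,0],[0,0,0,-0.01,0],[0,0,0,-0.006,0],[0,0,0,-0.004,0],[0,0,0,0,0],[0,0,0,-0.003,0],[0,0,0,0,0]]'
```

```text
clock: 38.87
position: [0.4388, 0.3281, 0.0644]
ee_rot: [-3.014, -0.887, -0.001]
force: [-0.3, 0.8, 0.3]
width: 0.16
```

```bash
python3 -m crank '[[0,0,0,-0.003,0],[0,0,0,0,0],[0,0,0,0,0],[0,0,0,0,0],[0.35,0,0,0,0],[0.35,0,0,0,0],[0.35,0,0,0,0],[0.35,0,0,0,0]]'
python3 -m crank '[[0.35,0,0,0.02,0],[0.35,0,0,0.04,0],[0.35,0,0,0.08,0],[0.35,0,0,0.1,0],[0.35,0,0,0.08,0],[0.35,-0.05,-0.03,0,0],[0.35,0,0,0,0],[0.35,0,0,0,0]]'
python3 - <<'E'
from h import *
s=st(); snap('wrist','w29'); snap('side','s29'); snap('scene','c29')
a=cv2.imread('pics/w29.png')[120:300,200:440]
cv2.imwrite('pics/w29a.png',cv2.resize(a,(800,600),interpolation=cv2.INTER_CUBIC))
E
```

```text
clock: 39.53
position: [0.4385, 0.3277, 0.0628]
ee_rot: [3.014, 0.887, -0.001]
force: [-0.3, -0.2, 1.1]
width: 0.341
clock: 40.2
position: [0.4181, 0.3154, 0.1918]
ee_rot: [3.013, 0.887, 0.001]
force: [0.0, 0.2, -0.1]
width: 0.348
t 40.2 pos [0.4181 0.3154 0.1918] rot [3.013e+00 8.870e-01 1.000e-03] F [ 0.   0.2 -0.1] w 0.348 q [-0.36  0.34 -0.5   1.82  0.19  1.03 -1.93]
```

View pics/w29a.png

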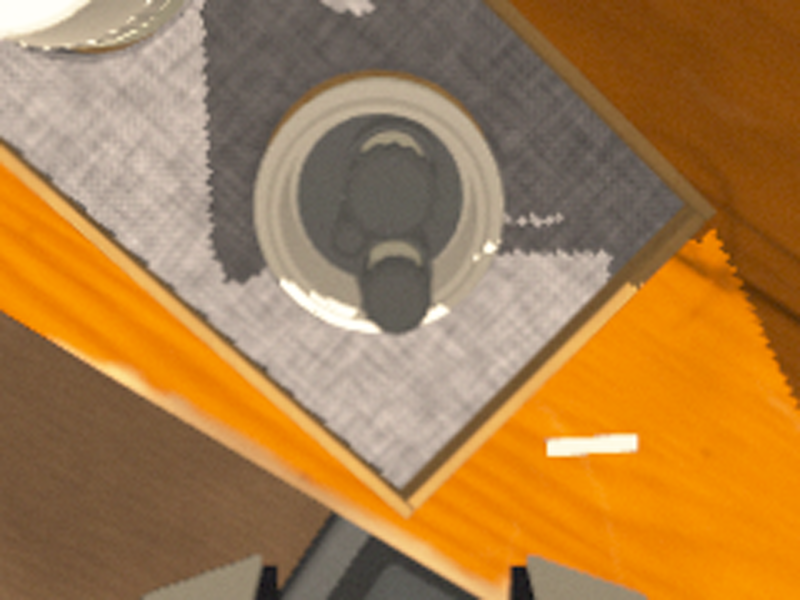

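```bash
python3 -m crank '[[0.35,0,-0.1,0.02,0],[0.35,0,-0.1,0,0],[0.35,0,-0.1,0,0],[1,0,-0.1,0,0],[1,0,-0.1,0,0],[1,0,-0.1,0,0],[1,0,-0.1,0,0],[1,0,-0.1,0,0]]' 25
python3 -m crank '[[1,0.02,-0.09,0,0],[1,0.06,-0.08,0,0],[1,0.06,-0.08,0,0],[1,0.06,-0.08,0,0],[1,0.06,-0.08,0,0],[1,0.02,-0.09,0,0],[1,0,-0.04,0,0],[1,0,0,0,0]]'
python3 -m crank '[[1,0,0,0,0],[1,0,0,0,0],[1,0,0,0,0],[1,0,0,0,0],[1,0,0,0,0],[1,0,0,0,0],[1,0,0,0,0],[1,0,0,0,0]]'
python3 - <<'E'
from h import *
s=st(); snap('wrist','w30'); snap('side','s30'); snap('scene','c30')
a=cv2.imread('pics/c30.png')[300:390,230:350]
cv2.imwrite('pics/c30a.png',cv2.resize(a,(800,600),interpolation=cv2.INTER_CUBIC))
a=cv2.imread('pics/s30.png')[110:200,250:370]
cv2.imwrite('pics/s30a.png',cv2.resize(a,(800,600),interpolation=cv2.INTER_CUBIC))
E
```

```text
clock: 41.02
position: [0.4184, -0.0061, 0.1987]
ee_rot: [-3.013, -0.887, 0.001]
force: [1.1, -0.1, 0.2]
width: 0.665
clock: 41.68
position: [0.5302, -0.2259, 0.1974]
ee_rot: [3.016, 0.877, -0.004]
force: [-0.8, -0.2, -1.6]
width: 1.0
clock: 42.35
position: [0.5306, -0.22, 0.1991]
ee_rot: [3.014, 0.887, 0.0]
force: [0.3, 0.1, 0.3]
width: 0.999
t 42.35 pos [ 0.5306 -0.22    0.1991] rot [3.014 0.887 0.   ] F [0.3 0.1 0.3] w 0.999 q [ 0.44  0.38 -0.2   1.71  0.08  1.06 -0.78]
```

View pics/w30.png

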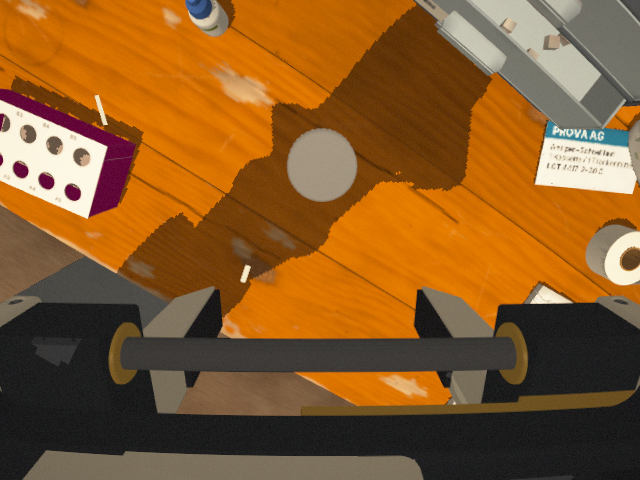

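View pics/c30a.png

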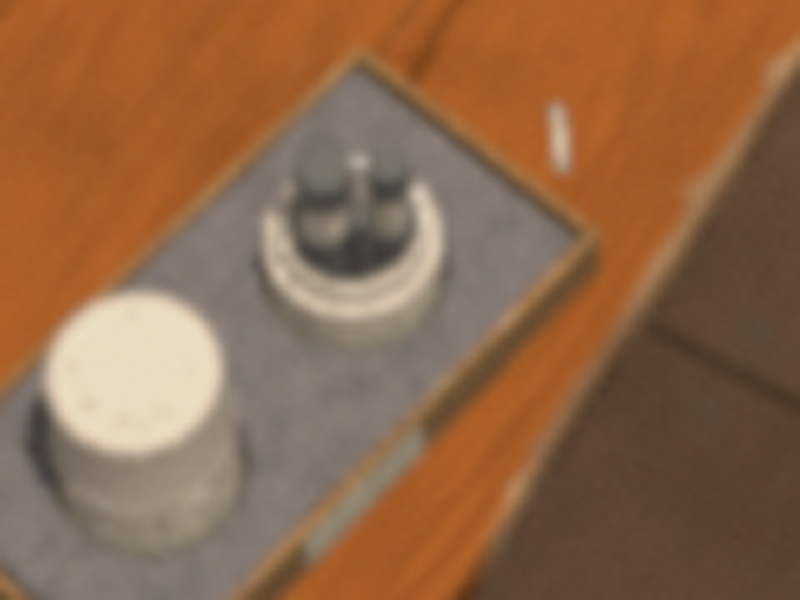

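View pics/s30a.png

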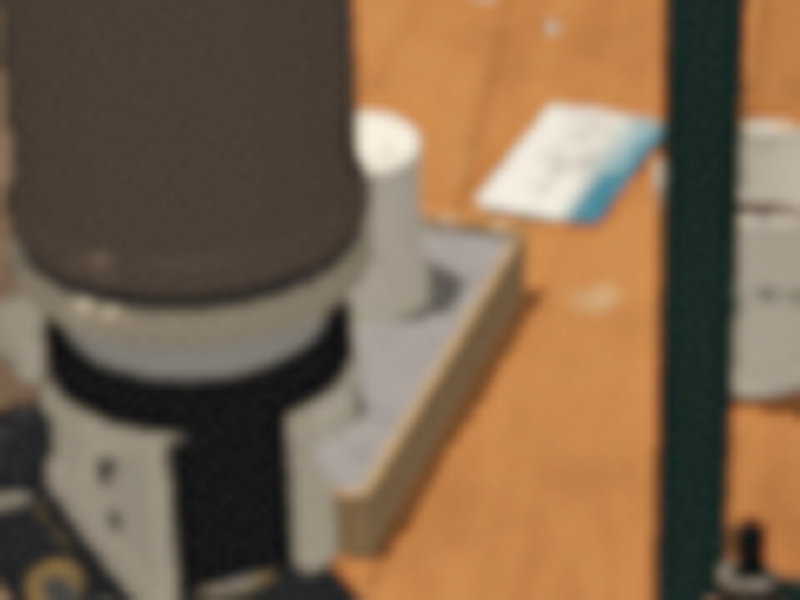

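Run:
```python
from h import *
s=st(); v=onz('w30',(322,164.8),.053); print(v,(v-s['position'])/.4, [onz('w30',p,.053) for p in [(287,165),(357,165),(322,128),(322,202)]])
```

```text
t 42.5 pos [ 0.5305 -0.2202  0.199 ] rot [3.014 0.887 0.   ] F [ 0.8  0.3 -0.3] w 1.001 q [ 0.44  0.38 -0.2   1.71  0.08  1.06 -0.78]
[ 0.57594369 -0.19551368  0.053     ] [ 0.11348918  0.0616741  -0.36492803] [array([ 0.55995924, -0.17099033,  0.053     ]), array([ 0.59173398, -0.22018005,  0.053     ]), array([ 0.60084884, -0.1793387 ,  0.053     ]), array([ 0.54953497, -0.21267181,  0.053     ])]
```

```bash
python3 -m crank '[[1,0.06,0.032,0,0],[1,0.052,0.03,0,0],[1,0,0,-0.08,0],[1,0,0,-0.1,0],[1,0,0,-0.07,0],[1,0,0,-0.02,0],[1,0,0,0,0],[1,0,0,0,0]]' 25
python3 - <<'E'
from h import *
s=st(); snap('wrist','w31')
a=cv2.imread('pics/w31.png')[180:400,160:480]
cv2.imwrite('pics/w31a.png',cv2.resize(a,(800,550),interpolation=cv2.INTER_CUBIC))
E
```

```text
clock: 43.17
position: [0.576, -0.1956, 0.0919]
ee_rot: [3.014, 0.887, 0.001]
force: [0.5, 0.5, 0.4]
width: 1.003
t 43.17 pos [ 0.576  -0.1956  0.0919] rot [3.014e+00 8.870e-01 1.000e-03] F [0.5 0.5 0.4] w 1.003 q [ 0.37  0.54 -0.19  1.74  0.13  0.87 -0.87]
```

View pics/w31a.png

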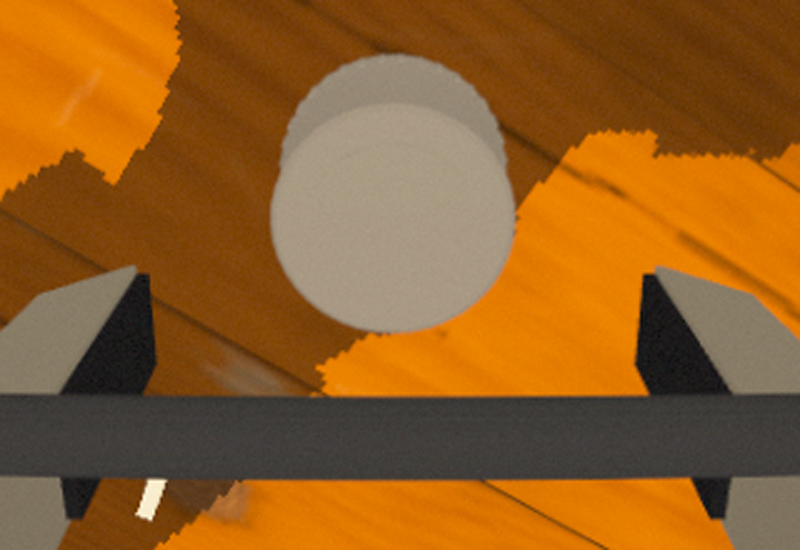

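```bash
python3 - <<'E'
from h import *
print(onz('w31',(317.2,266.8),.053))
E
python3 -m crank '[[1,0,0,-0.06,0],[1,0,0,-0.06,0],[1,0,0,-0.04,0],[1,0,0,-0.03,0],[1,0,0,0,0],[0,0,0,0,0],[0,0,0,0,0],[0,0,0,0,0]]' 25
python3 -m crank '[[0,0,0,0,0],[0,0,0,0,0],[0,0,0,0,0],[0,0,0,0,0],[0,0,0,0,0],[0,0,0,0,0],[0,0,0,0,0],[0,0,0,0,0]]' 25
```

```text
[ 0.57642581 -0.19545261  0.053     ]
clock: 43.88
position: [0.5766, -0.1957, 0.0166]
ee_rot: [3.013, 0.886, 0.004]
force: [0.3, -0.1, 0.8]
width: 0.83
clock: 44.55
position: [0.5757, -0.1955, 0.0155]
ee_rot: [3.013, 0.887, 0.001]
force: [-0.9, 1.0, 6.6]
width: 0.639
```

```bash
python3 -m crank '[[0,0,0,0.03,0],[0,0,0,0.06,0],[0,0,0,0.09,0],[0,0,0,0.1,0],[0,0,0,0.1,0],[0,-0.04,0,0.08,0],[0,-0.09,0,0.015,0],[0,-0.1,0,0,0]]' 30
python3 -m crank '[[0,-0.09,0.03,0,0],[0,-0.06,0.08,0,0],[0,-0.04,0.09,0,0],[0,-0.02,0.1,0,0],[0,0,0.1,0,0],[0,0,0.1,0,0],[0,0,0.1,0,0],[0,0,0.1,0,0]]'
python3 -m crank '[[0,0,0.1,0,0],[0,0,0.1,0,0],[0,0,0.1,0,0],[0,0,0.1,0,0],[0,0,0.09,0,0],[0,0,0.05,0,0],[0,0,0.01,0,0],[0,0,0,0,0]]'
python3 - <<'E'
from h import *
s=st(); snap('wrist','w32')
E
```

```text
clock: 45.22
position: [0.4852, -0.1952, 0.2083]
ee_rot: [3.01, 0.888, 0.009]
force: [-0.1, -1.1, -0.7]
width: 0.636
clock: 45.88
position: [0.3987, 0.0863, 0.2058]
ee_rot: [3.013, 0.886, 0.002]
force: [1.4, -0.7, -0.4]
width: 0.636
clock: 46.55
position: [0.3987, 0.306, 0.2052]
ee_rot: [-3.012, -0.891, 0.0]
force: [0.2, -0.6, -1.5]
width: 0.641
t 46.55 pos [0.3987 0.306  0.2052] rot [-3.012 -0.891  0.   ] F [ 0.2 -0.6 -1.5] w 0.641 q [-0.3   0.31 -0.58  1.84  0.19  1.05 -1.95]
```

View pics/w32.png

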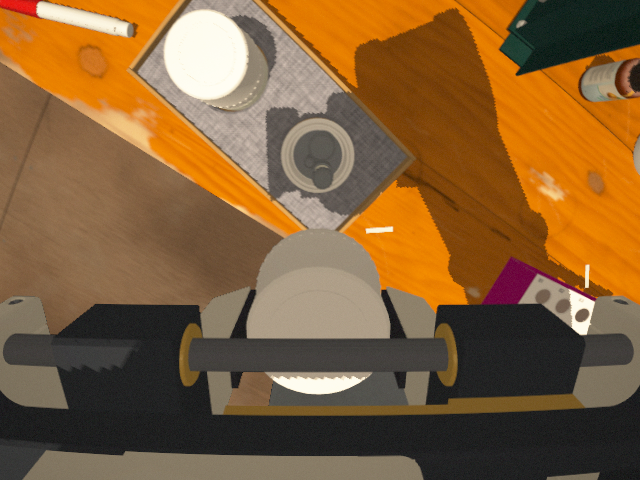

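Run:
```python
from h import *
a=cv2.imread('pics/w32.png')[100:210,250:390]
cv2.imwrite('pics/w32a.png',cv2.resize(a,(763,600),interpolation=cv2.INTER_CUBIC))
print('base',onz('w32',(318,155),.047)); print([onz('w32',p,.2427) for p in [(318,267),(318,394),(247,328),(389,328)]])
```

```text
base [0.44818377 0.3375514  0.047     ]
[array([0.42304963, 0.32118046, 0.2427    ]), array([0.37428808, 0.28951036, 0.2427    ]), array([0.38563723, 0.33083447, 0.2427    ]), array([0.41666189, 0.28308641, 0.2427    ])]
```

View pics/w32a.png

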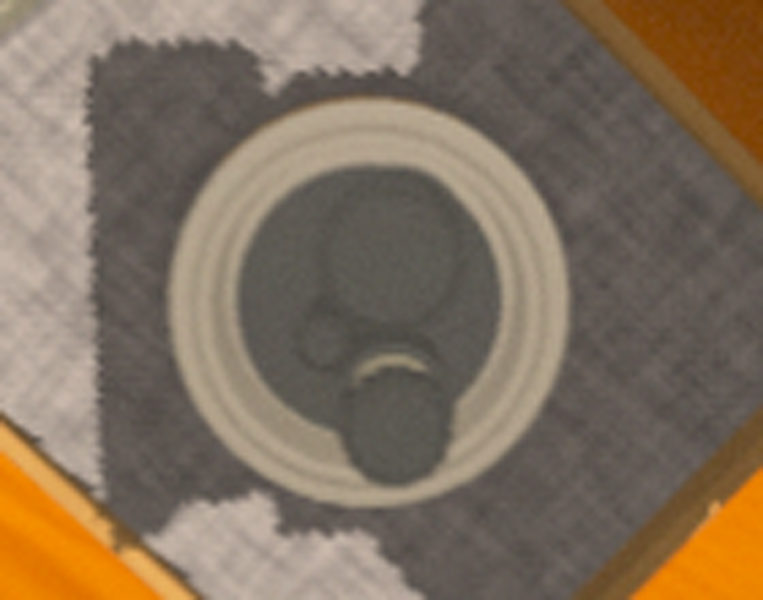

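```bash
python3 -m crank '[[0,0.061,0.04,0,0],[0,0.0605,0.04,0,0],[0,0,0,-0.06,0],[0,0,0,-0.07,0],[0,0,0,-0.05,0],[0,0,0,-0.02,0],[0,0,0,0,0],[0,0,0,0,0]]'
python3 - <<'E'
from h import *
s=st(); snap('wrist','w33'); snap('side','s33'); snap('scene','c33')
a=cv2.imread('pics/w33.png')[160:400,160:480]
cv2.imwrite('pics/w33a.png',cv2.resize(a,(800,600),interpolation=cv2.INTER_CUBIC))
a=cv2.imread('pics/s33.png')[90:210,220:380]
cv2.imwrite('pics/s33a.png',cv2.resize(a,(800,600),interpolation=cv2.INTER_CUBIC))
E
```

```text
clock: 47.27
position: [0.4484, 0.3357, 0.1257]
ee_rot: [3.014, 0.885, 0.0]
force: [0.1, 1.0, -0.5]
width: 0.637
t 47.27 pos [0.4484 0.3357 0.1257] rot [3.014 0.885 0.   ] F [ 0.1  1.  -0.5] w 0.637 q [-0.36  0.48 -0.52  1.81  0.29  0.93 -2.01]
```

View pics/w33a.png

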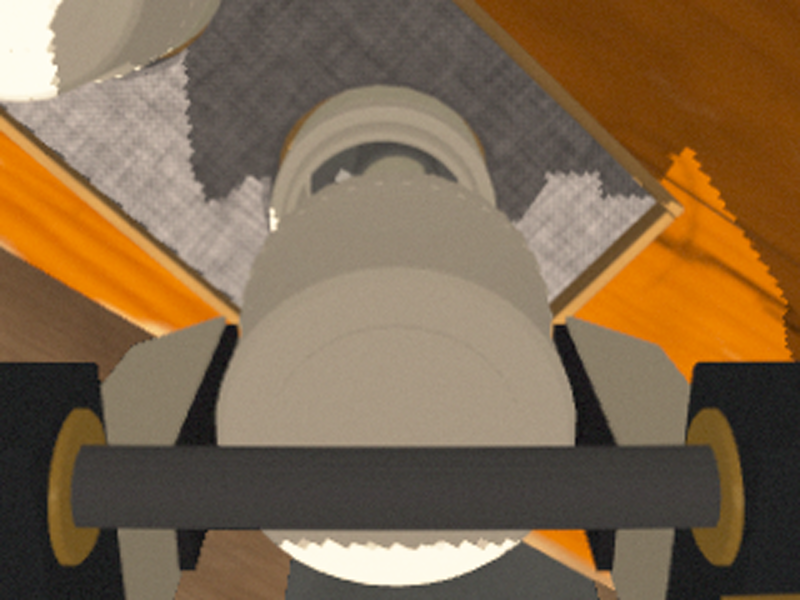

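View pics/s33a.png

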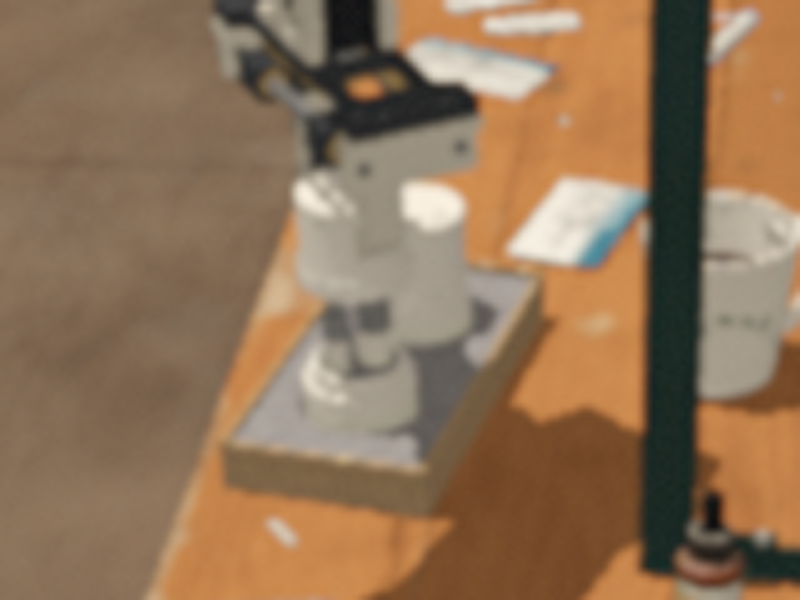

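```bash
python3 -m crank '[[0,-0.004,0.007,0,0],[0,0,0,0,0],[0,0,0,-0.02,0],[0,0,0,-0.015,0],[0,0,0,0,0],[0,0,0,0,0],[0,0,0,0,0],[0,0,0,0,0]]'
python3 - <<'E'
from h import *
s=st(); snap('wrist','w34'); snap('side','s34'); snap('scene','c34')
a=cv2.imread('pics/w34.png')[160:400,160:480]
cv2.imwrite('pics/w34a.png',cv2.resize(a,(800,600),interpolation=cv2.INTER_CUBIC))
a=cv2.imread('pics/s34.png')[120:190,270:350]
cv2.imwrite('pics/s34a.png',cv2.resize(a,(686,600),interpolation=cv2.INTER_CUBIC))
a=cv2.imread('pics/c34.png')[290:380,220:340]
cv2.imwrite('pics/c34a.png',cv2.resize(a,(800,600),interpolation=cv2.INTER_CUBIC))
E
```

```text
clock: 48.08
position: [0.4464, 0.3395, 0.111]
ee_rot: [-3.014, -0.887, -0.0]
force: [-0.4, -0.5, -0.3]
width: 0.639
t 48.08 pos [0.4464 0.3395 0.111 ] rot [-3.014 -0.887 -0.   ] F [-0.4 -0.5 -0.3] w 0.639 q [-0.37  0.5  -0.52  1.82  0.31  0.9  -2.03]
```

View pics/w34a.png

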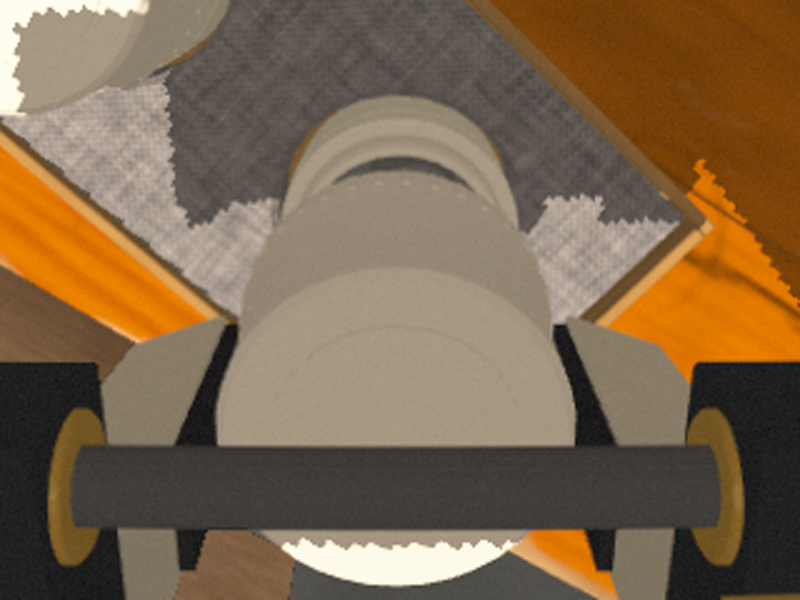

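View pics/s34a.png

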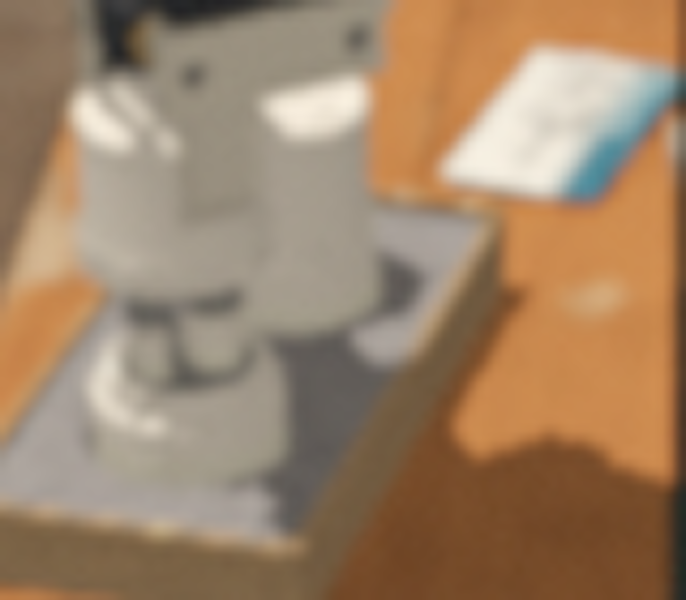

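View pics/c34a.png

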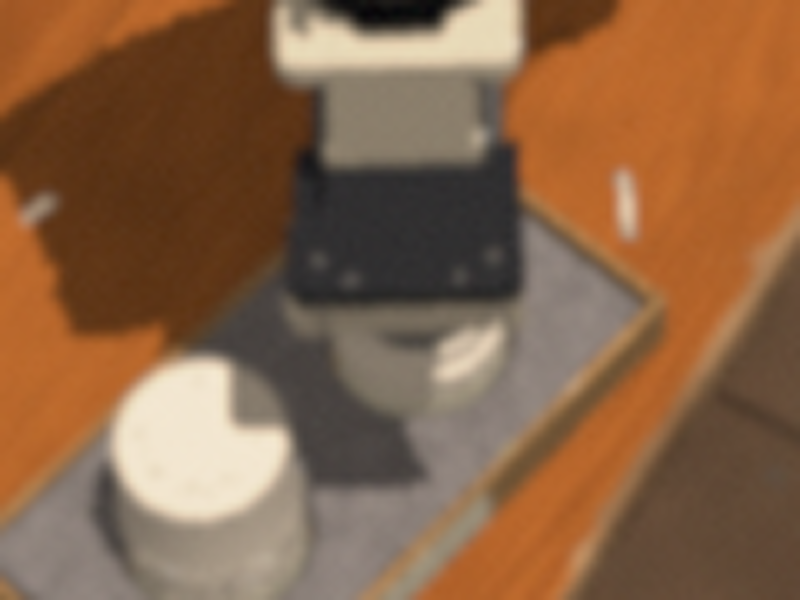

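```bash
python3 -m crank '[[0,0.0015,-0.0025,0,0],[0,0,0,-0.02,0],[0,0,0,-0.02,0],[0,0,0,-0.02,0],[0,0,0,-0.01,0],[0,0,0,-0.007,0],[0,0,0,0,0],[0,0,0,0,0]]'
python3 - <<'E'
from h import *
s=st(); snap('wrist','w35')
a=cv2.imread('pics/w35.png')[160:400,160:480]
cv2.imwrite('pics/w35a.png',cv2.resize(a,(800,600),interpolation=cv2.INTER_CUBIC))
E
```

```text
clock: 48.9
position: [0.4469, 0.3384, 0.08]
ee_rot: [3.014, 0.887, -0.001]
force: [-0.6, -0.1, -1.0]
width: 0.635
t 48.9 pos [0.4469 0.3384 0.08  ] rot [ 3.014e+00  8.870e-01 -1.000e-03] F [-0.6 -0.1 -1. ] w 0.635 q [-0.39  0.54 -0.5   1.85  0.33  0.84 -2.05]
```

View pics/w35a.png

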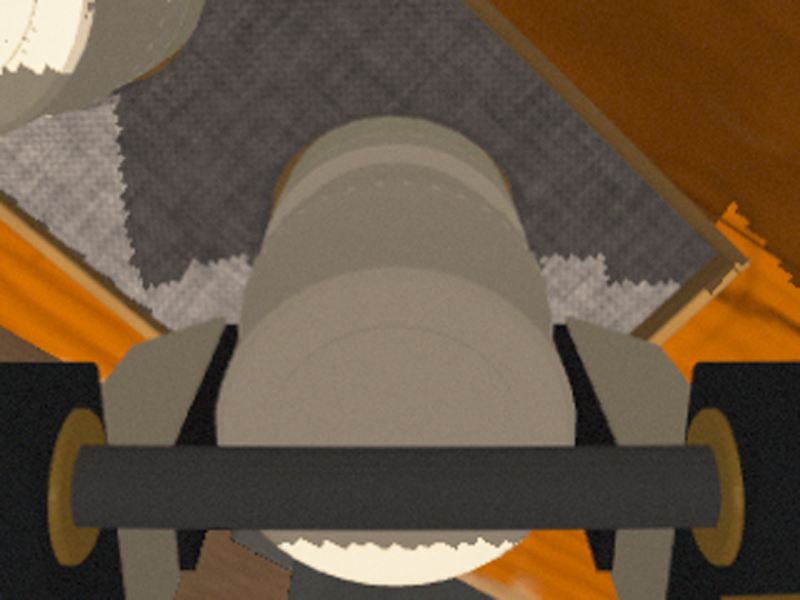

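```bash
python3 -m crank '[[0,0,0,-0.01,0],[0,0,0,-0.01,0],[0,0,0,-0.008,0],[0,0,0,-0.008,0],[0,0,0,-0.004,0],[0,0,0,0,0],[0,0,0,0,0],[0,0,0,0,0]]'
```

```text
clock: 49.62
position: [0.447, 0.3385, 0.0642]
ee_rot: [-3.014, -0.887, -0.0]
force: [-1.0, 0.3, -0.9]
width: 0.633
```

```bash
python3 -m crank '[[0,0,0,-0.004,0],[0,0,0,-0.003,0],[0,0,0,0,0],[0,0,0,-0.003,0],[0,0,0,0,0],[0,0,0,0,0],[0,0,0,0,0],[0,0,0,0,0]]'
python3 - <<'E'
from h import *
s=st(); snap('wrist','w36'); snap('side','s36')
a=cv2.imread('pics/w36.png')[160:400,160:480]
cv2.imwrite('pics/w36a.png',cv2.resize(a,(800,600),interpolation=cv2.INTER_CUBIC))
a=cv2.imread('pics/s36.png')[120:190,270:350]
cv2.imwrite('pics/s36a.png',cv2.resize(a,(686,600),interpolation=cv2.INTER_CUBIC))
E
```

```text
clock: 50.28
position: [0.4474, 0.3388, 0.0624]
ee_rot: [3.014, 0.887, 0.003]
force: [-5.2, -6.1, 23.8]
width: 0.638
t 50.28 pos [0.4474 0.3388 0.0624] rot [3.014e+00 8.870e-01 3.000e-03] F [-5.2 -6.1 23.8] w 0.638 q [-0.4   0.56 -0.49  1.87  0.35  0.8  -2.07]
```

View pics/w36a.png

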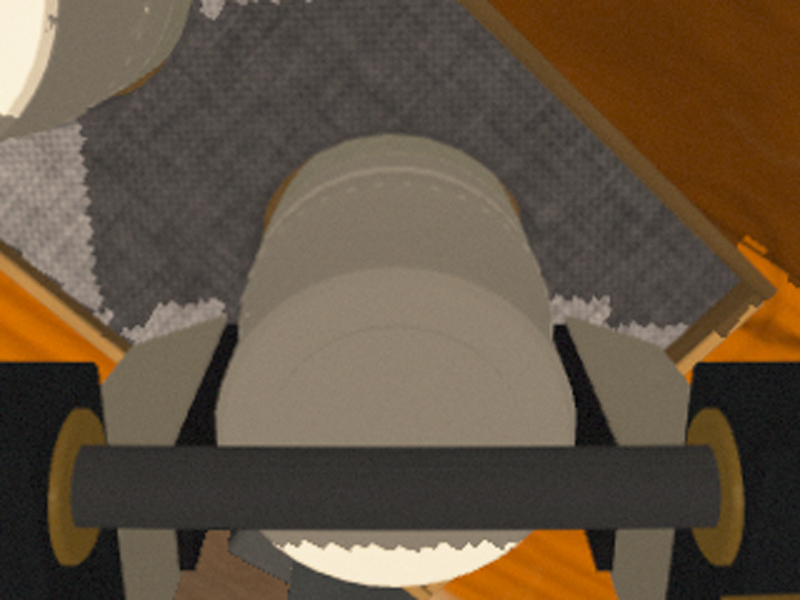

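View pics/s36a.png

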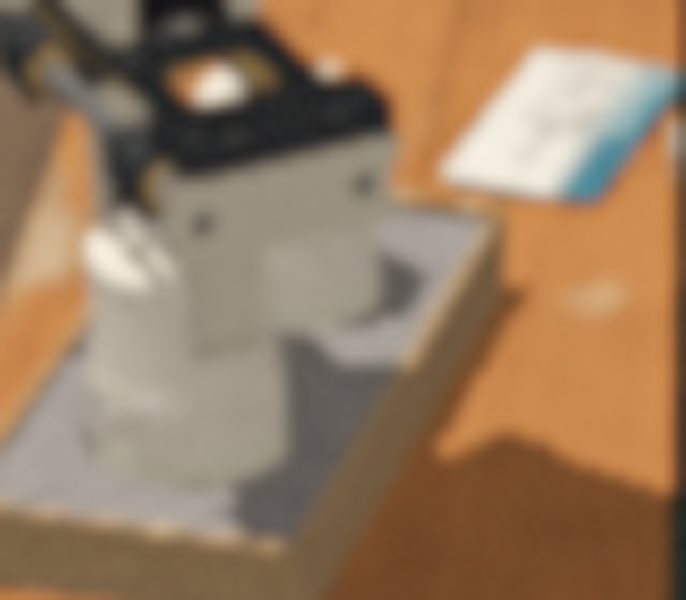

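```bash
python3 -m crank '[[0,0,0,0.005,0],[0.8,0,0,0,0],[0.8,0,0,0,0],[0.8,0,0,0,0],[0.8,0,0,0,0],[0.8,0,0,0.02,0],[0.8,0,0,0.05,0],[0.8,0,0,0.08,0]]'
python3 -m crank '[[0.8,0,0,0.1,0],[0.8,0,0,0.1,0],[0.8,0,0,0.04,0],[0.8,-0.05,-0.06,0,0],[0.8,-0.05,-0.09,0,0],[0.8,0,0,0,0],[0.8,0,0,0,0],[0.8,0,0,0,0]]'
python3 - <<'E'
from h import *
s=st(); snap('wrist','w37')
E
```

```text
clock: 51.05
position: [0.4455, 0.337, 0.1207]
ee_rot: [3.012, 0.887, -0.008]
force: [1.1, -0.0, -0.6]
width: 0.802
clock: 51.72
position: [0.4074, 0.2787, 0.2188]
ee_rot: [-3.014, -0.886, -0.002]
force: [0.3, -0.6, 0.2]
width: 0.8
t 51.72 pos [0.4074 0.2787 0.2188] rot [-3.014e+00 -8.860e-01 -2.000e-03] F [ 0.3 -0.6  0.2] w 0.8 q [-0.24  0.28 -0.58  1.84  0.17  1.07 -1.88]
```

View pics/w37.png

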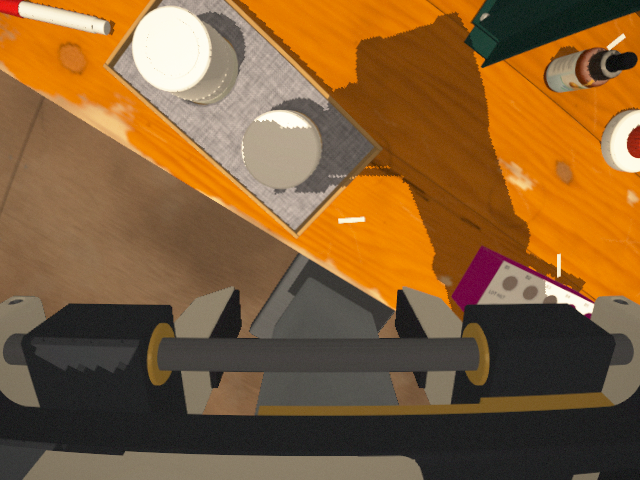

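```bash
python3 -m crank '[[0.8,0,-0.08,0.02,0],[0.8,0,-0.1,0,0],[0.8,0,-0.1,0,0],[0.8,0,-0.1,0,0],[0.8,0,-0.1,0,0],[0.8,0,-0.1,0,0],[0.8,0,-0.1,0,0],[0.8,0,-0.1,0,0]]'
python3 -m crank '[[0.8,0,-0.1,0,0],[0.8,0,-0.1,0,0],[0.8,0,-0.1,0,0],[0.8,0,-0.1,0,0],[0.8,0,-0.1,0,0],[0.8,0,-0.05,0,0],[0.8,0,0,0,0],[0.8,0,0,0,0]]'
python3 - <<'E'
from h import *
s=st(); snap('side','s38'); snap('scene','c38')
a=cv2.imread('pics/s38.png')[110:230,250:410]
cv2.imwrite('pics/s38a.png',cv2.resize(a,(800,600),interpolation=cv2.INTER_CUBIC))
a=cv2.imread('pics/c38.png')[210:390,210:450]
cv2.imwrite('pics/c38a.png',cv2.resize(a,(800,600),interpolation=cv2.INTER_CUBIC))
E
```

```text
clock: 52.43
position: [0.4079, -0.0348, 0.2266]
ee_rot: [-3.013, -0.889, -0.002]
force: [1.5, -0.4, -0.0]
width: 0.802
clock: 53.1
position: [0.4079, -0.2544, 0.2258]
ee_rot: [-3.014, -0.884, -0.0]
force: [-0.0, 1.5, 0.6]
width: 0.797
t 53.1 pos [ 0.4079 -0.2544  0.2258] rot [-3.014 -0.884 -0.   ] F [-0.   1.5  0.6] w 0.797 q [ 0.59  0.2  -0.17  1.89  0.04  1.06 -0.59]
```

View pics/s38a.png

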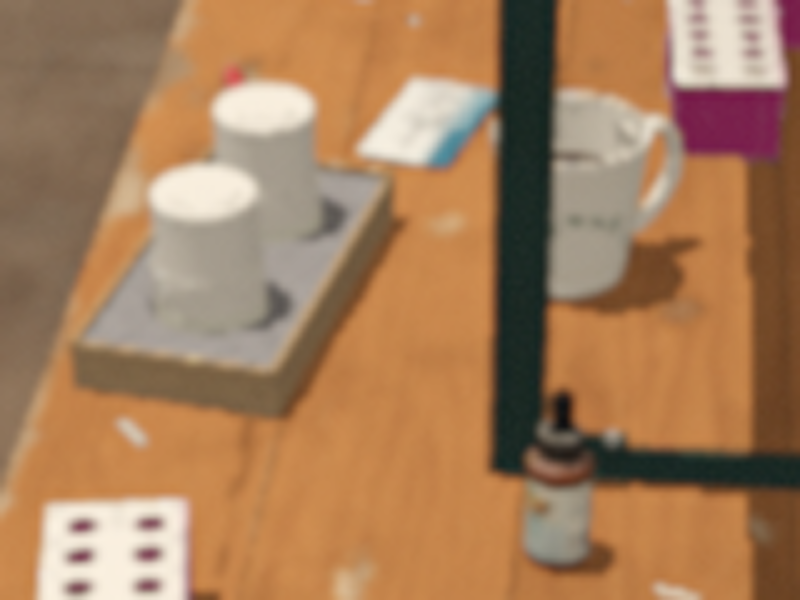

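View pics/c38a.png

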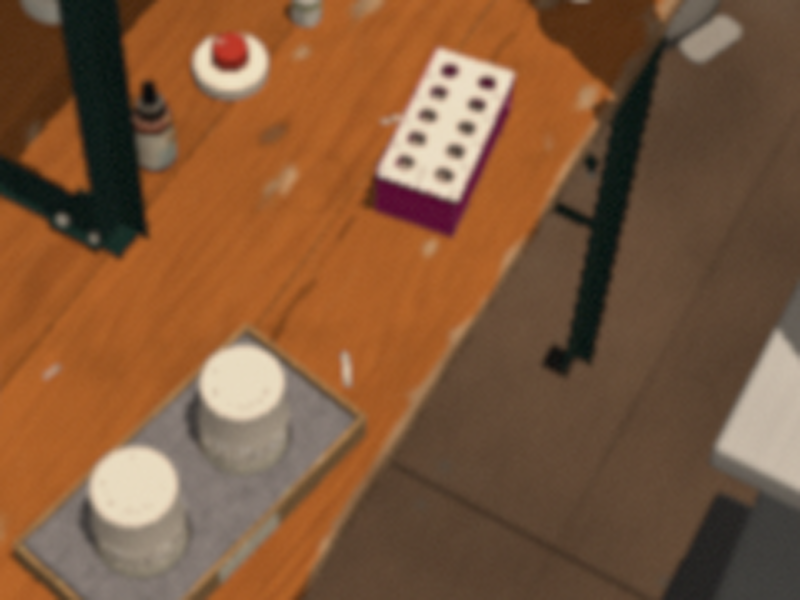

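The side and scene views show the packed canister standing level beside the finished one, and the bystanders and rack still in place. One last numeric check before I hand in.

```bash
python3 - <<'E'
from h import *
C=lambda x,y:(210+x/3.333,210+y/3.333); S=lambda x,y:(250+x/5,110+y/5)
for f,T,a,b in [('c38',C,(242,382),(135,486)),('s38',S,(204,192),(264,108))]:
  p,q=onz(f,T(*a),.1),onz(f,T(*b),.1); print(f,p,q,np.linalg.norm(p-q))
E
python3 -c "
import cv2
for f in ('s','c'):
  n={'s':'side0','c':'scene0'}[f]
  a=cv2.imread(f'pics/{n}.png').astype(int);b=cv2.imread(f'pics/{f}38.png').astype(int)
  import numpy as np
  r={'s':[('bottles',(190,275,335,375)),('rack',(205,265,255,292))],'c':[('bystanders',(195,262,240,310)),('rack',(222,285,320,370))]}[f]
  for k,(y0,y1,x0,x1) in r: print(f,k,abs(a-b)[y0:y1,x0:x1].mean().round(1))
"
```

```text
c38 [0.44463185 0.33992988 0.1       ] [0.46339776 0.44409206 0.1       ] 0.10583911252031879
s38 [0.45098511 0.33047805 0.1       ] [0.47041391 0.43374947 0.1       ] 0.10508312955617084
s bottles 1.3
s rack 4.9
c bystanders 1.8
c rack 4.3
```

```bash
python3 -c "
from cell import arm
print(arm.sign_off()); print(arm.observe()['clock'])"
```

```text
the job is handed in; nothing more can be done
None
the job is handed in; nothing more can be done
```

The canister is packed and closed, and I handed the job in at about 53 s of the 141 s allowed. I stood the base in the empty pocket and set the insert into it. The vial went into the wide socket, then the tube, drawn straight up out of the rack, into the narrow one. The lid went on last, and no verdict was reported.

**Final checks**
- **Seating:** The base, insert, vial and lid each met a contact force at the height expected when fully home (lid at TCP z 0.0624 m, expected 0.0625). The tube gave only about 1 N, but it reached its expected height and stood level with the vial in the scene picture.
- **Lid:** It measures 105.1 and 105.8 mm from the finished canister in the two fixed views (105 mm expected), if its top is taken to be at 100 mm. It looks level with the finished canister.
- **Bystanders and rack:** The fixed-camera pictures from before and after show no visible shift.

**Disagreements**
- **Fingertips:** The text puts them 17 mm ahead of the TCP, but in all three views they sat about 13 mm behind it. Because of that my first grasp of the base closed on air, without moving anything. I used the corrected length from then on.
- **Fixed cameras:** The side and scene cameras differed from each other by about 5–10 mm in most horizontal positions (more at the timer and buffer bottle), so I placed everything by the wrist camera.

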